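# Vent the gas cartridges and clear the docking rack

### The arm

A 7-joint arm with a two-finger parallel gripper is mounted at the origin on a cart in front of the work surface, level with it; the furniture and walls round the work are solid. World frame = base frame: x ahead of the robot, y to its left, z up, the work surface at z = 0. Lengths are in m, angles in rad, forces in N, time in s.
With the tool pointing down it reaches from about 0.425 to 0.95 m from the base axis. Payload 4.7 kg.
Tool frame: the origin (TCP) lies on the centre line of the jaws, within the pads' length; the fingertips stand 14 mm ahead of it and the grasp point (between the pads) lies 5 mm behind it; z points along the fingers, y is the line along which they close (so a half turn about z gives the same grasp; the last joint's range is limited). The gripper opens to 85 mm and grips with 20 to 120 N. Pads are 22 mm wide; open, the fingers measure 114 mm over their backs; the gripper's body (76 mm by 85 mm) begins 54 mm behind the grasp point. The pads swing forward as they close: fully open they stand 13 mm farther back than shut.
Start: joints at [1.253, 0.469, -0.049, 1.532, 0.024, 1.141, -0.082], TCP at [0.192, -0.647, 0.245] pointing down, gripper open.
Joint ranges: [-2.59, 2.59], [-0.33, 1.99], [-1.39, 1.29], [0.1, 2.45], [-1.04, 4.18], [0.21, 1.99], [-2.66, 2.66]. Speed limits (rad/s): [2.57, 2.57, 3.14, 3.14, 3.14, 3.14, 3.14].

### API

Orientations are given as a unit quaternion [x, y, z, w].
In Python, from bench import ctrl, cams, order, models gives the robot as it stands.
- The arm moves only by the tool play_rows, never from a script. Its argument "rows" is a list of rows, each an object of numbers: "dx", "dy", "dz": the shift along the tool's x, y, z in m; "wx", "wy", "wz": the turn, a rotation vector about the tool's x, y, z in degrees; "gripper": the gripper's target within -1 to 1 (fully open at 1, half-way at 0, shut at -1). In form: [{"dx": .., "dy": .., "dz": .., "wx": .., "wy": .., "wz": .., "gripper": ..}, ...]. A call has 1 to 10 rows; each row is the pose to reach, as a shift and turn from the pose commanded when the call began, along the tool's axes at that moment; what a row does not reach only later rows make up. A row lasts 1/8 s, in which the tool goes at most 62.5 mm and 10.7 degrees, less where a joint would pass 70% of its speed; a pose out of reach is approached as far as the arm can. A call with a gripper value outside its range is refused whole. The fingers move at their own pace and stop on an object; "squeeze" is the grip in N (left out, the last holds). Time passes only in rows, so rows that repeat a pose let the fingers close. It gives the time, the measured TCP pose, the force, the opening and the grip force at its end, in the units of the state.
- ctrl.read_state(): the state, without advancing time (a new reading comes with each control period).
- cams.read_camera(name): name is "scene" or "top" or "wrist"; returns the picture (480x640x3 uint8, red, green, blue); there is no depth.
- cams.camera_info(name): a dict with "intrinsics" (3x3 intrinsics, pixels), "R" (3x3) and "t" (3): a world point X has camera coordinates R X + t. Camera axes: x right, y down, z forward; pixel columns grow to the right and rows downward; lengths in m; the calibration is good to about 2 mm. A picture is of the moment at which its call begins: read the wrist's pose just before it. camera_info takes no time and is no camera call; for the wrist camera it gives the pose at the moment of the call.
- order.sign_off(): hands the job in; it is judged then, once.
Trained networks look in the newest picture that a camera, given by its name, has taken for a name from the list of things; names that differ only in an ending like _2 or _b are one class to them, and where a whole thing is asked for, a point or a joint stands for the part that bears it (a point fixed in the world has none). Each returns a list of dicts, best first, with "score" (0 to 1); they miss things now and then, are a little off and sometimes report something else, mostly with a low value. They report only what shows in the picture. A call takes as long as a camera call. They do not tell look-alikes from the thing itself.
- models.search_frame(query, camera): "point" ([x, y, z] in m, in world coordinates, good to about 4 mm: the middle of the surface that is visible of it).
The state is a dict: "time_s": time; "q": joint angles; "dq": joint speeds; "effort": joint torques, N m; "position": TCP position; "ee_rot": TCP orientation; "ft_force": force on the tool from outside, world axes, zero at the start; "wrist_torque": the same for the moment, N m; "opening": finger opening in m; "grip_force": force on a finger pad.
Only numpy, scipy, OpenCV 4.12 (cv2) and the standard library are available. Lean on these libraries where they do the work, as an engineer would, in place of code of your own. Each camera call takes 0.05 s, during which the arm holds its last target. There are 200 camera calls.

### The job

Empty every gas cartridge standing in the docking rack. First lean the clear vent shield back, away from the tray and rack, to 40 degrees from upright (the long tick), let go of it and see that it holds; only then unscrew each cartridge's knurled lock nut fully, as far as its stop, press the freed valve tip right down, and stand the emptied cartridge upright in the aluminium tray. Leave the shield at its angle and the other things on the bench where they are.

Things in the scene. Friction and masses are not known exactly. Their poses are not given: they have to be found in the camera images.
- shield (a joint): Tilt of the vent shield in rad: 0 = upright, positive = leaning away from the rack side, towards the microscope (towards +x of body shield_base). Stiff friction hinge (about 0.22 N m), stays where it is left; range -0.35 to 1.25. 40 degrees is 0.70.
- shield_base: Fixed base of the vent shield: dark steel plate 80 x 130 x 8 mm with two cheeks and a round scale (ticks at 0, 20, 40 and 60 degrees, the 40 tick is the long one, a black pointer turns with the shield). Origin at the centre of its underside; x is the direction towards which the shield leans, y is along the hinge, z up.
- shield_pivot (a point): Middle of the shield's hinge line (the line runs along y of shield_base), 30 mm above the worktop.
- shield_bar (a point): Middle of the shield's grip bar: a black round bar 12 mm thick and 68 mm long, parallel to the hinge and 112 mm from it, at the top edge of a clear plate in an aluminium frame (104 mm wide). It stands on two thin posts 68 mm apart; 24 mm free below the bar, so it can be pinched from above. Its z axis points from the hinge to the bar.
- rack: Fixed grey docking rack, 72 x 250 x 20 mm, with three square pockets 49 mm wide and 12 mm deep (floor at 8 mm) at y = +80, 0, -80 mm of its frame. Origin at the centre of its underside, y along its length, z up. The pockets keep the cartridges from turning.
- tray: Loose low aluminium tray, 100 x 230 mm outside, walls 5 mm thick and 14 mm high, floor 5 mm thick, 0.6 kg. Origin at the centre of its underside; its own y runs along its length, z up. It has room for three cartridges side by side along y (for example at y = -70, 0, +70 mm).
- cart_1_mid (a point): Gas cartridge 1: square steel foot 46 x 46 x 10 mm, round aluminium body 42 mm in diameter up to 66 mm above the underside of its foot, then a threaded brass neck 14 mm thick with the lock nut and the valve tip on top (100 mm over all), 0.4 kg. This point is on its axis, 55 mm above the underside of its foot; z is its upward axis, x and y are along the sides of the foot. Absent in some starts.
- cart_1_nut_mid (a point): Centre of cartridge 1's knurled brass lock nut, 24 mm in diameter, 14 mm high; tightened, its centre is 87 mm above the underside of the foot (21 mm above the shoulder of the body).
- cart_1_nut (a joint): Turn of that lock nut in rad, counter-clockwise seen from above positive (unscrewing; left-hand thread, so it winds DOWN the neck by 1.3 mm per rad, 4.7 mm in all, away from the head of the valve tip). 0 = tight, 3.6 = fully unscrewed, against its stop. Turns with about 0.06 N m and stays where it is left.
- cart_1_tip_top (a point): Top centre of cartridge 1's valve tip, a steel button 16 mm in diameter and 6 mm high just above the lock nut.
- cart_1_tip (a joint): How far that valve tip is pressed down, in m: 0 = up, 0.004 = fully in. The tight nut right under its head blocks it; once the nut is fully unscrewed it goes down with about 2.5 N and stays down (cartridge empty).
- cart_2_mid (a point): Gas cartridge 2: square steel foot 46 x 46 x 10 mm, round aluminium body 42 mm in diameter up to 66 mm above the underside of its foot, then a threaded brass neck 14 mm thick with the lock nut and the valve tip on top (100 mm over all), 0.4 kg. This point is on its axis, 55 mm above the underside of its foot; z is its upward axis, x and y are along the sides of the foot. Absent in some starts.
- cart_2_nut_mid (a point): Centre of cartridge 2's knurled brass lock nut, 24 mm in diameter, 14 mm high; tightened, its centre is 87 mm above the underside of the foot (21 mm above the shoulder of the body).
- cart_2_nut (a joint): Turn of that lock nut in rad, counter-clockwise seen from above positive (unscrewing; left-hand thread, so it winds DOWN the neck by 1.3 mm per rad, 4.7 mm in all, away from the head of the valve tip). 0 = tight, 3.6 = fully unscrewed, against its stop. Turns with about 0.06 N m and stays where it is left.
- cart_2_tip_top (a point): Top centre of cartridge 2's valve tip, a steel button 16 mm in diameter and 6 mm high just above the lock nut.
- cart_2_tip (a joint): How far that valve tip is pressed down, in m: 0 = up, 0.004 = fully in. The tight nut right under its head blocks it; once the nut is fully unscrewed it goes down with about 2.5 N and stays down (cartridge empty).
- cart_3_mid (a point): Gas cartridge 3: square steel foot 46 x 46 x 10 mm, round aluminium body 42 mm in diameter up to 66 mm above the underside of its foot, then a threaded brass neck 14 mm thick with the lock nut and the valve tip on top (100 mm over all), 0.4 kg. This point is on its axis, 55 mm above the underside of its foot; z is its upward axis, x and y are along the sides of the foot. Absent in some starts.
- cart_3_nut_mid (a point): Centre of cartridge 3's knurled brass lock nut, 24 mm in diameter, 14 mm high; tightened, its centre is 87 mm above the underside of the foot (21 mm above the shoulder of the body).
- cart_3_nut (a joint): Turn of that lock nut in rad, counter-clockwise seen from above positive (unscrewing; left-hand thread, so it winds DOWN the neck by 1.3 mm per rad, 4.7 mm in all, away from the head of the valve tip). 0 = tight, 3.6 = fully unscrewed, against its stop. Turns with about 0.06 N m and stays where it is left.
- cart_3_tip_top (a point): Top centre of cartridge 3's valve tip, a steel button 16 mm in diameter and 6 mm high just above the lock nut.
- cart_3_tip (a joint): How far that valve tip is pressed down, in m: 0 = up, 0.004 = fully in. The tight nut right under its head blocks it; once the nut is fully unscrewed it goes down with about 2.5 N and stays down (cartridge empty).
- weight_c (a point): Bystander: brass weight 31 mm in diameter, 51 mm high; this point is half-way up.
- pot_c (a point): Bystander: round pot with ribbed lid, 44 mm in diameter, 42 mm high; this point is half-way up.
- vblock_c (a point): Bystander: steel V-block 48 x 44 x 32 mm; this point is half-way up.
Things that resemble listed ones, but are neither listed nor needed, are in the scene too. Leave any blue look-alike of the part that bears cart_3_mid alone.

How it is judged:
By the outcome, as a careful person would: the job done as asked, in the order asked, and still so for the second after the job is handed in, with the robot touching nothing.
Of cart_1, cart_2, cart_3 only 2 to 3 are there at a start; the rules pass over those that are not, and their reading is None.
At some moment in a run one of tray may be knocked a few centimetres aside while the robot is not near it.
Once in a run the grip may slacken for a moment while it holds something.
It also fails if it takes over 210 s, if anything falls off the work surface, if the arm or the gripper's body presses on something with over 40 N, if the wrist force passes 120 N, or if a joint passes its speed limit or range.

## Working session

There is one attempt and no reset: what is moved stays moved. The work goes in short steps, Python scripts to look and compute and a tool call to move; the robot and the scene stay as the last step left them, time stands still between calls to the robot, and variables do not carry over. Pictures are saved under pics/ and viewed, at most 16 in all, crops included, and the job is handed in when it is done.

Besides the shell and the picture viewer there is one more tool, called after "Request:" by a JSON object that holds its "op" and its "data", one argument or row to a line. play_rows: Moves the arm, as the interface text tells. Its arguments: {"type":"object","properties":{"rows":{"type":"array","items":{"type":"object","properties":{"dx":{"type":"number"},"dy":{"type":"number"},"dz":{"type":"number"},"wx":{"type":"number"},"wy":{"type":"number"},"wz":{"type":"number"},"gripper":{"type":"number"}}}},"squeeze":{"type":"number"}},"required":["rows"]}

```bash
ls; mkdir -p pics
cat > h.py <<'E'
import numpy as np, cv2
from bench import ctrl,cams,order,models
from scipy.spatial.transform import Rotation as R
np.set_printoptions(precision=4,suppress=True)
def snap(n,f=None):
    im=cams.read_camera(n)
    if f: cv2.imwrite('pics/'+f,im[:,:,::-1])
    return im
def proj(n,X):
    c=cams.camera_info(n);p=np.array(c['intrinsics'])@(np.array(c['R'])@np.array(X)+np.array(c['t']));return p[:2]/p[2]
def ray(n,uv,z):
    c=cams.camera_info(n);Rm=np.array(c['R']);t=np.array(c['t']);o=-Rm.T@t
    d=Rm.T@np.linalg.inv(np.array(c['intrinsics']))@np.array([uv[0],uv[1],1.]);return o+d*(z-o[2])/d[2]
def find(q,n,k=4):
    for r in models.search_frame(q,n)[:k]:
        p=np.array(r['point']);print(q,n,round(r['score'],2),p,proj(n,p).round(0))
def st():
    s=ctrl.read_state();print({k:(np.round(s[k],4).tolist()) for k in('time_s','q','position','ee_rot','ft_force','opening','grip_force')});return s
def to(p,rz=None):
    "tool-frame shift to world p"
    s=ctrl.read_state();r=R.from_quat(s['ee_rot']);print('tool shift',r.inv().apply(np.array(p)-s['position']))
E
python3 - <<'E'
from h import *
st()
for n in('scene','top'):
    snap(n,n+'0.png')
    for q in('shield_base','shield_bar','rack','tray','cart_1_mid','cart_1_nut_mid','cart_1_tip_top','weight_c','pot_c','vblock_c'): find(q,n,5)
E
```

```text
pics
{'time_s': 0.0, 'q': [1.2531, 0.4695, -0.0486, 1.5337, 0.0241, 1.141, -0.0823], 'position': [0.1921, -0.6465, 0.2442], 'ee_rot': [0.9896, 0.1439, -0.0002, -0.001], 'ft_force': [0.1122, 0.0667, -0.7924], 'opening': 0.0854, 'grip_force': 0.0}
shield_base scene 0.78 [0.582  0.1162 0.0448] [242. 315.]
shield_bar scene 0.67 [0.592  0.1121 0.0792] [238. 295.]
shield_bar scene 0.28 [ 0.5533 -0.0733  0.004 ] [320. 290.]
rack scene 0.77 [ 0.4897 -0.2387  0.0166] [389. 260.]
tray scene 0.7 [ 0.5563 -0.0735  0.0052] [318. 289.]
cart_1_mid scene 0.85 [ 0.4306 -0.2489  0.0598] [419. 249.]
cart_1_nut_mid scene 0.47 [ 0.4321 -0.2482  0.1009] [420. 231.]
weight_c scene 0.87 [0.7248 0.0718 0.0287] [203. 283.]
weight_c scene 0.34 [0.5932 0.113  0.0866] [237. 291.]
pot_c scene 0.69 [ 0.7476 -0.0369  0.0408] [233. 252.]
vblock_c scene 0.65 [ 0.7581 -0.1761  0.022 ] [273. 233.]
vblock_c scene 0.55 [0.5822 0.1161 0.0442] [242. 315.]
shield_base top 0.84 [0.5911 0.101  0.0361] [208. 226.]
shield_base top 0.36 [0.5979 0.1067 0.0928] [201. 218.]
shield_bar top 0.57 [0.594  0.1057 0.0893] [202. 220.]
rack top 0.56 [ 0.508  -0.2606  0.0167] [360. 265.]
tray top 0.9 [ 0.5587 -0.0696  0.0018] [281. 243.]
cart_1_mid top 0.81 [ 0.4379 -0.2493  0.0744] [357. 292.]
weight_c top 0.69 [0.7262 0.0606 0.0322] [228. 171.]
weight_c top 0.29 [ 0.5084 -0.2596  0.0737] [362. 262.]
pot_c top 0.55 [ 0.751  -0.0444  0.0398] [272. 161.]
vblock_c top 0.55 [ 0.7685 -0.1804  0.0266] [328. 157.]
```

View pics/scene0.png

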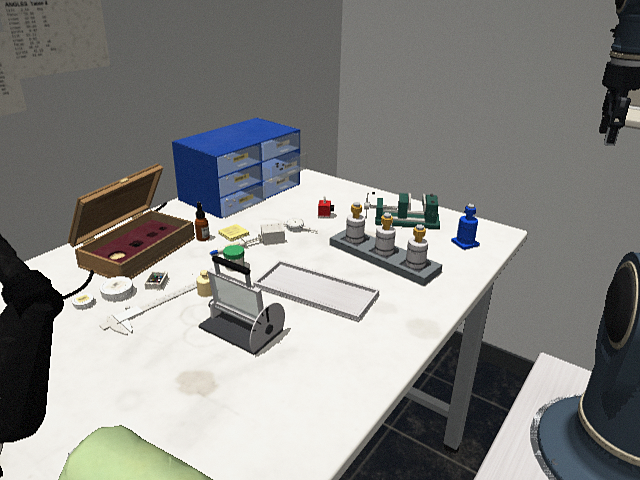

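View pics/top0.png

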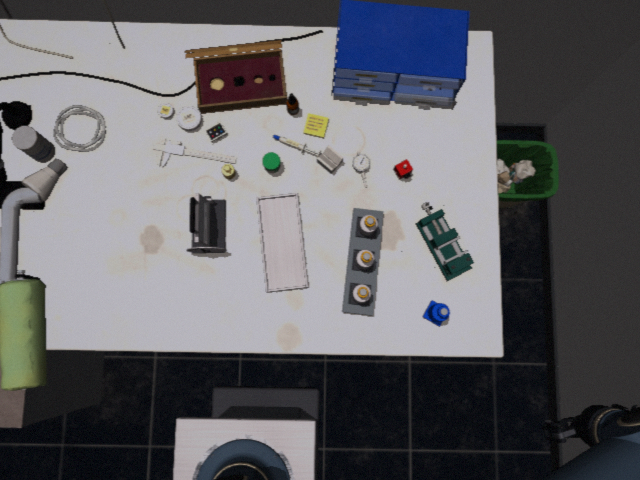

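Top view: the three real cartridges stand in the grey rack at (369,224), (365,259) and (361,293), with the tray at (283,243). The shield is at (207,225) with its bar at about (202,220). The blue look-alike stands outside the rack at (436,313) in top and (468,228) in scene, so I leave it alone. I'll fly over to look at the shield from close by.

Request:
{"op": "play_rows", "data": {
  "rows": [
    {"dz": -0.06,"gripper": 0.2},
    {"dx": 0.05,"dy": -0.06,"dz": -0.116,"gripper": 0.2},
    {"dx": 0.095,"dy": -0.105,"dz": -0.116,"wz": 5,"gripper": 0.2},
    {"dx": 0.135,"dy": -0.15,"dz": -0.116,"wz": 10,"gripper": 0.2},
    {"dx": 0.175,"dy": -0.195,"dz": -0.116,"wz": 16.5,"gripper": 0.2},
    {"dx": 0.215,"dy": -0.24,"dz": -0.116,"wz": 16.5,"gripper": 0.2},
    {"dx": 0.255,"dy": -0.285,"dz": -0.116,"wz": 16.5,"gripper": 0.2},
    {"dx": 0.295,"dy": -0.33,"dz": -0.116,"wz": 16.5,"gripper": 0.2},
    {"dx": 0.335,"dy": -0.375,"dz": -0.116,"wz": 16.5,"gripper": 0.2},
    {"dx": 0.375,"dy": -0.42,"dz": -0.116,"wz": 16.5,"gripper": 0.2}
  ]
}}

```text
invalid input
```

Run:
```python
from h import *
st();c=cams.camera_info('wrist');print(-np.array(c['R']).T@c['t'],np.array(c['R']),c['intrinsics']);to([0.52,0.05,0.36])
```

```text
{'time_s': 1.1, 'q': [1.2531, 0.4686, -0.0486, 1.5325, 0.0241, 1.141, -0.0823], 'position': [0.1923, -0.647, 0.2453], 'ee_rot': [0.9896, 0.144, 0.0, 0.0], 'ft_force': [0.1013, -0.1819, 0.2781], 'opening': 0.0852, 'grip_force': 0.0}
[ 0.2597 -0.6264  0.3749] [[ 0.2854 -0.9584 -0.0007]
 [-0.9209 -0.2744  0.2768]
 [-0.2655 -0.0783 -0.9609]] [[344.0173   0.     317.231 ]
 [  0.     344.0173 245.3227]
 [  0.       0.       1.    ]]
tool shift [ 0.5127 -0.5748 -0.1147]
```

Request:
{"op": "play_rows", "data": {
  "rows": [
    {"dx": 0,"dy": 0,"dz": -0.06,"wx": 0,"wy": 0,"wz": 0,"gripper": 0.2},
    {"dx": 0.05,"dy": -0.06,"dz": -0.116,"wx": 0,"wy": 0,"wz": 0,"gripper": 0.2},
    {"dx": 0.095,"dy": -0.105,"dz": -0.116,"wx": 0,"wy": 0,"wz": 5,"gripper": 0.2},
    {"dx": 0.135,"dy": -0.15,"dz": -0.116,"wx": 0,"wy": 0,"wz": 10,"gripper": 0.2},
    {"dx": 0.175,"dy": -0.195,"dz": -0.116,"wx": 0,"wy": 0,"wz": 16.5,"gripper": 0.2},
    {"dx": 0.215,"dy": -0.24,"dz": -0.116,"wx": 0,"wy": 0,"wz": 16.5,"gripper": 0.2},
    {"dx": 0.255,"dy": -0.285,"dz": -0.116,"wx": 0,"wy": 0,"wz": 16.5,"gripper": 0.2},
    {"dx": 0.295,"dy": -0.33,"dz": -0.116,"wx": 0,"wy": 0,"wz": 16.5,"gripper": 0.2},
    {"dx": 0.335,"dy": -0.375,"dz": -0.116,"wx": 0,"wy": 0,"wz": 16.5,"gripper": 0.2},
    {"dx": 0.375,"dy": -0.42,"dz": -0.116,"wx": 0,"wy": 0,"wz": 16.5,"gripper": 0.2}
  ],
  "squeeze": 40
}}

```text
time_s: 2.35
position: [0.4268, -0.1483, 0.3618]
ee_rot: [1.0, 0.0, 0.001, 0.0]
ft_force: [1.9, -0.2, -0.1]
opening: 0.0514
grip_force: 0.0
```

Request:
{"op": "play_rows", "data": {
  "rows": [
    {"dx": 0.03,"dy": -0.05,"dz": 0,"wx": 0,"wy": 0,"wz": 0,"gripper": 0.2},
    {"dx": 0.06,"dy": -0.1,"dz": 0,"wx": 0,"wy": 0,"wz": 0,"gripper": 0.2},
    {"dx": 0.09,"dy": -0.15,"dz": 0,"wx": 0,"wy": 0,"wz": 0,"gripper": 0.2},
    {"dx": 0.1,"dy": -0.2,"dz": 0,"wx": 0,"wy": 0,"wz": 0,"gripper": 0.2},
    {"dx": 0.1,"dy": -0.2,"dz": 0,"wx": 0,"wy": 0,"wz": 0,"gripper": 0.2}
  ]
}}

```text
time_s: 2.98
position: [0.526, 0.055, 0.3615]
ee_rot: [1.0, 0.005, 0.0, -0.001]
ft_force: [-1.1, 0.4, -0.3]
opening: 0.0514
grip_force: 0.0
```

Run:
```python
from h import *
st();snap('wrist','w1.png')
for q in('shield_base','shield_bar','shield_pivot','tray'): find(q,'wrist',2)
snap('scene');find('shield_pivot','scene',2)
```

```text
{'time_s': 2.975, 'q': [0.3339, 0.1925, -0.6033, 1.6878, 0.1106, 1.2954, -1.852], 'position': [0.526, 0.055, 0.3615], 'ee_rot': [1.0, 0.0048, 0.0001, -0.0012], 'ft_force': [-1.1316, 0.3992, -0.2695], 'opening': 0.0514, 'grip_force': 0.0}
shield_base wrist 0.82 [0.5947 0.1048 0.0452] [274. 147.]
shield_base wrist 0.64 [ 0.5198 -0.2608  0.0996] [587. 216.]
shield_bar wrist 0.73 [0.5985 0.1096 0.1083] [261. 144.]
shield_pivot wrist 0.75 [ 0.5999 -0.2653  0.1028] [608. 142.]
shield_pivot wrist 0.67 [0.5978 0.106  0.0401] [272. 145.]
tray wrist 0.7 [ 0.5755 -0.0734  0.0025] [406. 162.]
shield_pivot scene 0.77 [0.5819 0.1164 0.0432] [242. 316.]
```

View pics/w1.png

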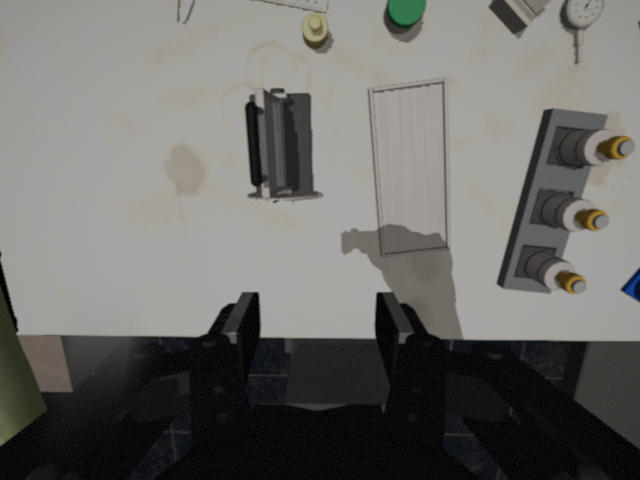

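Wrist view: shield at (280,145) with the black bar at (254,145), hinge nearly along image-vertical (world x). The tray is at (410,165) and the rack with three cartridges at right. One zoomed composite will fix the bar and pointer pixels.

Run:
```python
from h import *
a=cv2.imread('pics/scene0.png')[245:355,190:300]; b=cv2.imread('pics/top0.png')[180:260,175:235];c=cv2.imread('pics/w1.png')[80:210,235:330]
z=lambda i,s:cv2.resize(i,None,fx=s,fy=s,interpolation=cv2.INTER_CUBIC)
a,b,c=z(a,3.6),z(b,4),z(c,2) 
o=np.zeros((400,a.shape[1]+b.shape[1],3),np.uint8);o[:a.shape[0],:a.shape[1]]=a;o[:b.shape[0],a.shape[1]:]=b
o2=np.zeros((400,190,3),np.uint8);o2[:c.shape[0],:c.shape[1]]=c[:400]
cv2.imwrite('pics/c1.png',np.hstack([o[:, :610],o2]))
```

```text
(no output)
```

View pics/c1.png

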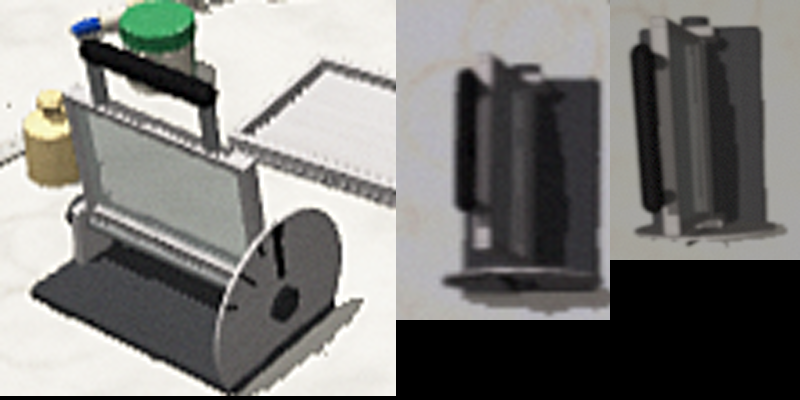

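```bash
cat >> h.py <<'E'
def tri(obs,infos=None):
    A=[];b=[]
    for n,uv in obs:
        c=infos[n] if infos and n in infos else cams.camera_info(n);P=np.array(c['intrinsics'])@np.hstack([np.array(c['R']),np.array(c['t']).reshape(3,1)])
        for k in(0,1):
            r=uv[k]*P[2]-P[k];r=r/np.linalg.norm(r[:3]);A.append(r[:3]);b.append(-r[3])
    X,res,_,_=np.linalg.lstsq(np.array(A),np.array(b),rcond=None);return X,np.sqrt(res)
E
python3 - <<'E'
from h import *
print('bar',tri([('scene',(231.1,265.3)),('top',(192.5,215)),('wrist',(254,143.5))]))
print('near',tri([('scene',(248.9,272.2)),('top',(192.5,232)),('wrist',(255.5,183))]))
print('far',tri([('scene',(213.6,258.3)),('top',(192.5,198)),('wrist',(251.5,103.5))]))
print('disc',tri([('scene',(269.2,328.3)),('top',(207.5,249))]))
for uv in [(175+204/4,180+80/4),(175+204/4,180+285/4)]: print(ray('top',uv,0.008))
for uv in [(235+75,80+28/2*1.0),(235+155/2,80+225/2)]: print(ray('wrist',uv,0.008))
# scene plate corners
for uv in [(190+35/3.6,245+292/3.6),(190+232/3.6,245+388/3.6),(190+335/3.6,245+303/3.6)]: print('sc',ray('scene',uv,0.006))
E
```

```text
bar (array([0.5979, 0.1153, 0.137 ]), array([0.0054]))
near (array([0.5598, 0.1143, 0.1377]), array([0.0038]))
far (array([0.6355, 0.1167, 0.1375]), array([0.0064]))
disc (array([0.5362, 0.0998, 0.0278]), array([0.0011]))
[0.6601 0.0647 0.008 ]
[0.5352 0.0594 0.008 ]
[0.6613 0.0584 0.008 ]
[0.5341 0.0558 0.008 ]
sc [0.6559 0.1472 0.006 ]
sc [0.5316 0.1424 0.006 ]
sc [0.5328 0.066  0.006 ]
```

Bar is at (0.598,0.115,0.137) and the hinge at y≈0.102, z=0.03, so the shield leans about 7° now. Going to pregrasp, then down.

Request:
{"op": "play_rows", "data": {
  "rows": [
    {"dx": 0.03,"dy": -0.03,"dz": 0.05,"wx": -3,"wy": 0,"wz": -1,"gripper": 0.2},
    {"dx": 0.06,"dy": -0.06,"dz": 0.1,"wx": -7,"wy": 0,"wz": -1.3,"gripper": 0.2},
    {"dx": 0.072,"dy": -0.066,"dz": 0.145,"wx": -7,"wy": 0,"wz": -1.3,"gripper": 0.2},
    {"dx": 0.072,"dy": -0.066,"dz": 0.165,"wx": -7,"wy": 0,"wz": -1.3,"gripper": 0.2},
    {"dx": 0.072,"dy": -0.064,"dz": 0.185,"wx": -7,"wy": 0,"wz": -1.3,"gripper": 0.2},
    {"dx": 0.072,"dy": -0.062,"dz": 0.205,"wx": -7,"wy": 0,"wz": -1.3,"gripper": 0.2},
    {"dx": 0.072,"dy": -0.06,"dz": 0.225,"wx": -7,"wy": 0,"wz": -1.3,"gripper": 0.2},
    {"dx": 0.072,"dy": -0.06,"dz": 0.225,"wx": -7,"wy": 0,"wz": -1.3,"gripper": 0.2}
  ]
}}

```text
time_s: 4.32
position: [0.5971, 0.1088, 0.135]
ee_rot: [0.998, 0.011, -0.001, 0.062]
ft_force: [0.1, 0.2, 0.6]
opening: 0.0515
grip_force: 0.0
```

Run:
```python
from h import *
st();w=snap('wrist');s=snap('scene')
a=cv2.resize(s[230:370,170:320],None,fx=2.6,fy=2.6);b=cv2.resize(w[100:420,160:480],(364,364))
cv2.imwrite('pics/c2.png',np.hstack([a[:364],b])[:,:,::-1])
```

```text
{'time_s': 4.325, 'q': [0.0851, 0.5463, -0.5388, 1.7684, 0.4621, 0.9951, -2.2164], 'position': [0.5971, 0.1088, 0.135], 'ee_rot': [0.998, 0.0114, -0.0013, 0.0616], 'ft_force': [0.1388, 0.1591, 0.6024], 'opening': 0.0515, 'grip_force': 0.0}
```

View pics/c2.png

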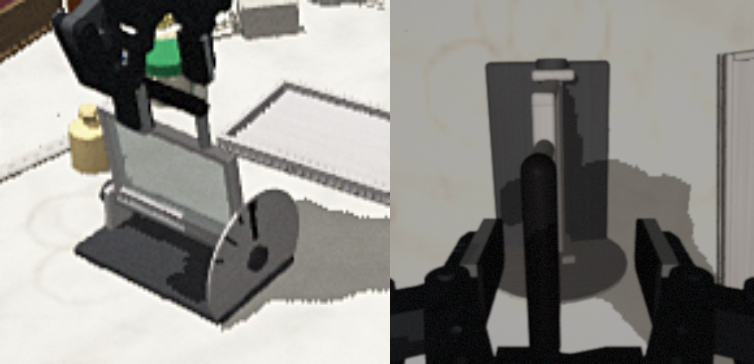

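Scene and wrist crops: the fingers straddle the bar (wrist crop bar x≈541, jaw midline ≈567), and the tips are above the frame. I'll centre by 7 mm and close.

Request:
{"op": "play_rows", "data": {
  "rows": [
    {"dx": 0,"dy": -0.007,"dz": 0,"wx": 0,"wy": 0,"wz": 0,"gripper": 0.2},
    {"dx": 0,"dy": -0.007,"dz": 0,"wx": 0,"wy": 0,"wz": 0,"gripper": -0.3},
    {"dx": 0,"dy": -0.007,"dz": 0,"wx": 0,"wy": 0,"wz": 0,"gripper": -0.9},
    {"dx": 0,"dy": -0.007,"dz": 0,"wx": 0,"wy": 0,"wz": 0,"gripper": -0.9},
    {"dx": 0,"dy": -0.007,"dz": 0,"wx": 0,"wy": 0,"wz": 0,"gripper": -0.9},
    {"dx": 0,"dy": -0.007,"dz": 0,"wx": 0,"wy": 0,"wz": 0,"gripper": -0.9}
  ],
  "squeeze": 40
}}

```text
time_s: 5.18
position: [0.598, 0.1172, 0.1358]
ee_rot: [0.998, 0.012, 0.0, 0.061]
ft_force: [-0.5, 0.4, 3.2]
opening: 0.0106
grip_force: 39.1
```

Run:
```python
from h import *
s=st()
piv=np.array([0.102,0.030]);r=R.from_quat(s['ee_rot']);p=np.array(s['position']);z=r.as_matrix()[:,2]
g=p-0.005*z
print('grasp pt',g,'r',np.hypot(g[1]-.102,g[2]-.03),'tilt',np.degrees(np.arctan2(g[1]-.102,g[2]-.03)),'tool tilt',np.degrees(np.arctan2(-z[1],-z[2])))
```

```text
{'time_s': 5.175, 'q': [0.0732, 0.5483, -0.5407, 1.763, 0.4627, 0.9969, -2.2275], 'position': [0.598, 0.1172, 0.1358], 'ee_rot': [0.9981, 0.0119, 0.0003, 0.0609], 'ft_force': [-0.4856, 0.4484, 3.1804], 'opening': 0.0106, 'grip_force': 39.0954}
grasp pt [0.598  0.1178 0.1408] r 0.11192890271422212 tilt 8.13014841690769 tool tilt 6.977151480534994
```

Run:
```python
from h import *
s=ctrl.read_state();r=R.from_quat(s['ee_rot']);p=np.array(s['position']);piv=np.array([p[0],.102,.03])
for d in (4,8,12,16,20,24,28,32):
    q=piv+R.from_rotvec([-np.radians(d),0,0]).apply(p-piv);print(d,r.inv().apply(q-p), (r.inv()*R.from_rotvec([-np.radians(d),0,0])*r).as_rotvec(True))
```

```text
4 [ 0.0002 -0.0074  0.0004] [-3.9989 -0.0948 -0.0085]
8 [ 0.0003 -0.0149  0.0014] [-7.9977 -0.1896 -0.0171]
12 [ 0.0005 -0.0222  0.0028] [-11.9966  -0.2845  -0.0256]
16 [ 0.0007 -0.0294  0.0048] [-15.9955  -0.3793  -0.0341]
20 [ 0.0008 -0.0364  0.0072] [-19.9943  -0.4741  -0.0427]
24 [ 0.001  -0.0433  0.0102] [-23.9932  -0.5689  -0.0512]
28 [ 0.0012 -0.0499  0.0136] [-27.9921  -0.6637  -0.0598]
32 [ 0.0013 -0.0563  0.0174] [-31.9909  -0.7586  -0.0683]
```

Request:
{"op": "play_rows", "data": {
  "rows": [
    {"dx": 0,"dy": -0.0074,"dz": 0.0004,"wx": -4,"wy": 0,"wz": 0,"gripper": -0.9},
    {"dx": 0,"dy": -0.0149,"dz": 0.0014,"wx": -8,"wy": 0,"wz": 0,"gripper": -0.9},
    {"dx": 0,"dy": -0.0222,"dz": 0.0028,"wx": -12,"wy": 0,"wz": 0,"gripper": -0.9},
    {"dx": 0.001,"dy": -0.0294,"dz": 0.0048,"wx": -16,"wy": 0,"wz": 0,"gripper": -0.9},
    {"dx": 0.001,"dy": -0.0364,"dz": 0.0072,"wx": -20,"wy": 0,"wz": 0,"gripper": -0.9},
    {"dx": 0.001,"dy": -0.0433,"dz": 0.0102,"wx": -24,"wy": 0,"wz": 0,"gripper": -0.9},
    {"dx": 0.001,"dy": -0.0499,"dz": 0.0136,"wx": -28,"wy": 0,"wz": 0,"gripper": -0.9},
    {"dx": 0.001,"dy": -0.0563,"dz": 0.0174,"wx": -32,"wy": 0,"wz": 0,"gripper": -0.9},
    {"dx": 0.001,"dy": -0.0563,"dz": 0.0174,"wx": -32,"wy": 0,"wz": 0,"gripper": -0.9},
    {"dx": 0.001,"dy": -0.0563,"dz": 0.0174,"wx": -32,"wy": 0,"wz": 0,"gripper": -0.9}
  ]
}}

```text
time_s: 6.42
position: [0.5961, 0.174, 0.1112]
ee_rot: [0.943, 0.013, 0.003, 0.332]
ft_force: [-3.6, 5.9, 4.6]
opening: 0.0105
grip_force: 39.6
```

Run:
```python
from h import *
s=st()
r=R.from_quat(s['ee_rot']);p=np.array(s['position']);z=r.as_matrix()[:,2]
g=p-0.005*z
print('grasp pt',g,'tilt',np.degrees(np.arctan2(g[1]-.102,g[2]-.03)),'tool tilt',np.degrees(np.arctan2(-z[1],-z[2])),np.hypot(g[1]-.102,g[2]-.03))
s=snap('scene')
cv2.imwrite('pics/c3.png',cv2.resize(s[260:360,190:300],None,fx=5,fy=5,interpolation=cv2.INTER_CUBIC)[:,:,::-1])
```

```text
{'time_s': 6.425, 'q': [-0.3754, 0.7231, -0.3417, 1.6298, 0.752, 1.3917, -2.5927], 'position': [0.5961, 0.174, 0.1112], 'ee_rot': [0.9431, 0.0127, 0.0027, 0.3322], 'ft_force': [-3.6302, 5.9398, 4.5615], 'opening': 0.0105, 'grip_force': 39.5723}
grasp pt [0.596  0.1771 0.1151] tilt 41.43860751301292 tool tilt 38.803721701421736 0.11354922097608842
```

View pics/c3.png

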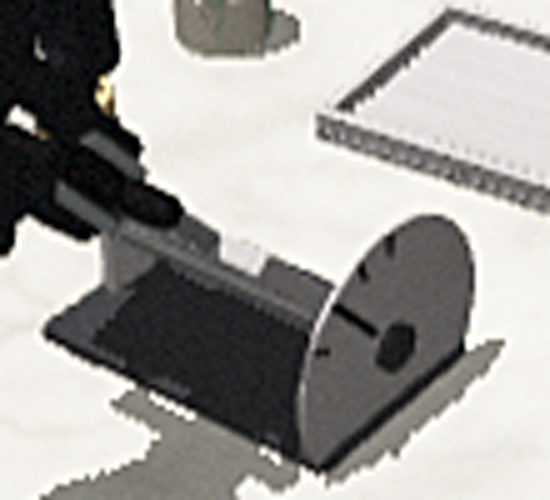

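Crop: the pointer runs (335,308)→(375,332), ticks at (390,245), (363,270) and (322,350), so the pointer lies on the hidden long 40° tick. Checking the angles numerically.

```bash
cat > disc.py <<'E'
from h import *
def ang(uvs,c,s=5,o=(190,260)):
    ci=cams.camera_info('scene');Rm=np.array(ci['R']);oo=-Rm.T@np.array(ci['t']);n=np.array([np.cos(.03),np.sin(.03),0]);K=np.linalg.inv(np.array(ci['intrinsics']))
    def hit(uv):
        d=Rm.T@K@np.array([uv[0]/s+o[0],uv[1]/s+o[1],1]);return oo+d*(n@(np.array([.533,.1,.03])-oo))/(n@d)
    C=hit(c);print('centre',C)
    for u in uvs:
        h=hit(u)-C;print(u,'ang',np.degrees(np.arctan2(h[1],h[2])).round(1),'r',np.linalg.norm(h).round(4))
if __name__=='__main__':
    ang([(390,245),(363,270),(335,308),(375,332),(355,320),(322,351)],(396,346))
E
python3 disc.py
```

```text
centre [0.5329 0.1024 0.0289]
(390, 245) ang 1.8 r 0.0427
(363, 270) ang 20.6 r 0.0439
(335, 308) ang 40.7 r 0.0459
(375, 332) ang 39.9 r 0.0165
(355, 320) ang 40.5 r 0.0314
(322, 351) ang 59.3 r 0.0433
```

Pointer reads about 40° against its neighbouring ticks. Releasing and backing off along the tool axis.

Request:
{"op": "play_rows", "data": {
  "rows": [
    {"dx": 0,"dy": 0,"dz": 0,"wx": 0,"wy": 0,"wz": 0,"gripper": -0.5},
    {"dx": 0,"dy": 0,"dz": 0,"wx": 0,"wy": 0,"wz": 0,"gripper": -0.2},
    {"dx": 0,"dy": 0,"dz": 0,"wx": 0,"wy": 0,"wz": 0,"gripper": -0.1},
    {"dx": 0,"dy": 0,"dz": 0,"wx": 0,"wy": 0,"wz": 0,"gripper": -0.1},
    {"dx": 0,"dy": 0,"dz": -0.03,"wx": 0,"wy": 0,"wz": 0,"gripper": -0.1},
    {"dx": 0,"dy": 0,"dz": -0.06,"wx": 0,"wy": 0,"wz": 0,"gripper": -0.1},
    {"dx": 0,"dy": 0,"dz": -0.1,"wx": 0,"wy": 0,"wz": 0,"gripper": -0.1},
    {"dx": 0,"dy": 0,"dz": -0.14,"wx": 8,"wy": 0,"wz": 0,"gripper": -0.1},
    {"dx": 0,"dy": 0,"dz": -0.17,"wx": 16,"wy": 0,"wz": 0,"gripper": -0.1},
    {"dx": 0,"dy": 0,"dz": -0.2,"wx": 25,"wy": 0,"wz": 0,"gripper": -0.1}
  ]
}}

```text
time_s: 7.72
position: [0.5947, 0.2978, 0.2679]
ee_rot: [0.993, 0.012, 0.001, 0.119]
ft_force: [0.4, -0.0, -1.2]
opening: 0.0383
grip_force: 0.0
```

Run:
```python
from h import *
s=st()
s=snap('scene')
cv2.imwrite('pics/c4.png',cv2.resize(s[260:360,190:300],None,fx=5,fy=5,interpolation=cv2.INTER_CUBIC)[:,:,::-1])
```

```text
{'time_s': 7.725, 'q': [-0.2881, 0.5454, -0.5043, 1.435, 0.4376, 1.4053, -2.4097], 'position': [0.5947, 0.2978, 0.2679], 'ee_rot': [0.9928, 0.0122, 0.0012, 0.1193], 'ft_force': [0.4272, -0.0162, -1.2347], 'opening': 0.0383, 'grip_force': 0.0}
```

View pics/c4.png

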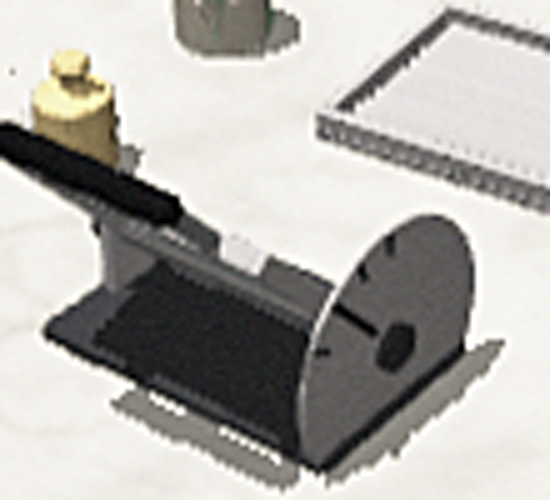

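The pointer is unchanged at the 40° tick with the gripper away, so the shield holds. On to a view above the rack.

Request:
{"op": "play_rows", "data": {
  "rows": [
    {"dx": -0.015,"dy": 0.055,"dz": 0.006,"wx": 5,"wy": 0,"wz": 0,"gripper": -0.1},
    {"dx": -0.03,"dy": 0.11,"dz": 0.012,"wx": 10,"wy": 0,"wz": 0,"gripper": -0.1},
    {"dx": -0.045,"dy": 0.17,"dz": 0.019,"wx": 13.7,"wy": 0,"wz": 0,"gripper": -0.1},
    {"dx": -0.06,"dy": 0.23,"dz": 0.026,"wx": 13.7,"wy": 0,"wz": 0,"gripper": -0.1},
    {"dx": -0.08,"dy": 0.29,"dz": 0.033,"wx": 13.7,"wy": 0,"wz": 0,"gripper": -0.1},
    {"dx": -0.095,"dy": 0.35,"dz": 0.04,"wx": 13.7,"wy": 0,"wz": 0,"gripper": -0.1},
    {"dx": -0.11,"dy": 0.41,"dz": 0.047,"wx": 13.7,"wy": 0,"wz": 0,"gripper": -0.1},
    {"dx": -0.13,"dy": 0.47,"dz": 0.054,"wx": 13.7,"wy": 0,"wz": 0,"gripper": -0.1},
    {"dx": -0.148,"dy": 0.53,"dz": 0.062,"wx": 13.7,"wy": 0,"wz": 0,"gripper": -0.1},
    {"dx": -0.148,"dy": 0.556,"dz": 0.064,"wx": 13.7,"wy": 0,"wz": 0,"gripper": -0.1}
  ]
}}

```text
time_s: 9.02
position: [0.4574, -0.2662, 0.3395]
ee_rot: [1.0, 0.008, -0.002, 0.004]
ft_force: [0.4, -0.2, -0.2]
opening: 0.0385
grip_force: 0.0
```

Run:
```python
from h import *
s=st();w=snap('wrist','w2.png')
for q in('cart_1_tip_top','cart_1_nut_mid','cart_1_mid','rack'): find(q,'wrist',5)
```

```text
{'time_s': 9.025, 'q': [0.736, 0.1769, -0.339, 1.7334, 0.0702, 1.2419, -1.1748], 'position': [0.4574, -0.2662, 0.3395], 'ee_rot': [1.0, 0.0084, -0.0016, 0.0036], 'ft_force': [0.438, -0.1808, -0.2148], 'opening': 0.0385, 'grip_force': 0.0}
cart_1_tip_top wrist 0.65 [ 0.4361 -0.2601  0.1103] [311. 235.]
cart_1_nut_mid wrist 0.48 [ 0.4416 -0.2595  0.0991] [313. 229.]
cart_1_mid wrist 0.24 [ 0.5172 -0.2634  0.1038] [320. 159.]
rack wrist 0.8 [ 0.5444 -0.2639  0.0217] [321. 134.]
```

View pics/w2.png

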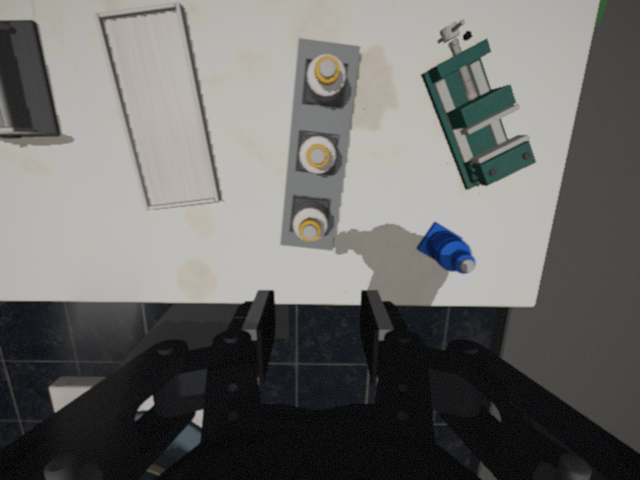

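Wrist view: cartridge tips at (311,232), (319,155) and (328,68), with the rack slightly skewed. The blue look-alike at (455,255) is off the rack. Measuring the nuts by their gold colour across cameras.

Run:
```python
from h import *
def gold(f,box):
    im=cv2.imread('pics/'+f);h=cv2.cvtColor(im,cv2.COLOR_BGR2HSV);m=cv2.inRange(h,(10,110,90),(32,255,255))
    x0,y0,x1,y1=box;k=np.zeros_like(m);k[y0:y1,x0:x1]=m[y0:y1,x0:x1]
    k=cv2.morphologyEx(k,cv2.MORPH_CLOSE,np.ones((5,5)));n,l,s,c=cv2.connectedComponentsWithStats(k)
    out=[]
    for i in range(1,n):
        if s[i,4]>15:
            p=cv2.convexHull(np.argwhere(l==i)[:,::-1].astype(np.int32));M=cv2.moments(p);out.append((M['m10']/M['m00'],M['m01']/M['m00'],s[i,4]) if M['m00'] else (*c[i],s[i,4]))
    return sorted(out,key=lambda a:-a[1])
W=gold('w2.png',(285,40,350,250));T=gold('top0.png',(345,200,390,305));S=gold('scene0.png',(335,195,440,245))
for g in (W,T,S):print(np.round(g,1).tolist())
# rays
for g,n in((W,'wrist'),(T,'top')):
    for a in g: print(n,ray(n,a[:2],0.103))
if len(W)==len(T)==len(S)==3:
    for a,b,c in zip(W,T,S): print(tri([('wrist',a[:2]),('top',b[:2]),('scene',c[:2])]),tri([('wrist',a[:2]),('top',b[:2])]))
```

```text
[[309.6, 229.5, 195.0], [317.6, 155.8, 188.0], [326.8, 69.9, 262.0]]
[[362.5, 292.0, 62.0], [366.0, 256.8, 65.0], [369.6, 221.1, 59.0]]
[[418.8, 233.5, 111.0], [386.5, 221.2, 111.0], [356.2, 210.0, 93.0]]
wrist [ 0.4422 -0.2528  0.103 ]
wrist [ 0.5203 -0.2595  0.103 ]
wrist [ 0.6006 -0.2663  0.103 ]
top [ 0.4369 -0.2587  0.103 ]
top [ 0.5156 -0.2659  0.103 ]
top [ 0.597  -0.2738  0.103 ]
(array([ 0.4382, -0.2562,  0.0909]), array([0.0052])) (array([ 0.4387, -0.2561,  0.0931]), array([0.0051]))
(array([ 0.518 , -0.2635,  0.0917]), array([0.0058])) (array([ 0.5183, -0.263 ,  0.0965]), array([0.0056]))
(array([ 0.5998, -0.2712,  0.0918]), array([0.007])) (array([ 0.5795, -0.264 ,  0.2032]), array([0.0027]))
```

Request:
{"op": "play_rows", "data": {
  "rows": [
    {"dx": -0.01,"dy": -0.005,"dz": 0.03,"wx": 0,"wy": 0,"wz": 10,"gripper": -0.1},
    {"dx": -0.02,"dy": -0.01,"dz": 0.06,"wx": 0,"wy": 0,"wz": 20,"gripper": -0.1},
    {"dx": -0.02,"dy": -0.01,"dz": 0.09,"wx": 0,"wy": 0,"wz": 30,"gripper": -0.1},
    {"dx": -0.02,"dy": -0.01,"dz": 0.11,"wx": 0,"wy": 0,"wz": 40,"gripper": -0.1},
    {"dx": -0.02,"dy": -0.01,"dz": 0.13,"wx": 0,"wy": 0,"wz": 50,"gripper": -0.1},
    {"dx": -0.02,"dy": -0.01,"dz": 0.14,"wx": 0,"wy": 0,"wz": 50,"gripper": -0.1},
    {"dx": -0.02,"dy": -0.01,"dz": 0.14,"wx": 0,"wy": 0,"wz": 50,"gripper": -0.1}
  ]
}}

```text
time_s: 10.15
position: [0.4396, -0.2519, 0.199]
ee_rot: [0.912, -0.41, -0.0, 0.003]
ft_force: [1.2, 0.2, -0.2]
opening: 0.0386
grip_force: 0.0
```

Run:
```python
from h import *
s=st();w=snap('wrist','w3.png');P=s['position']
print('tcp px',proj('wrist',np.array(P)),'tcp at tip lvl',proj('wrist',[P[0],P[1],.108]), 'tip guess px',proj('wrist',[.438,-.256,.108]))
```

```text
{'time_s': 10.15, 'q': [0.6352, 0.2578, -0.2375, 1.9691, 0.0816, 0.9235, -2.0596], 'position': [0.4396, -0.2519, 0.199], 'ee_rot': [0.9121, -0.41, -0.0001, 0.0025], 'ft_force': [1.2155, 0.1898, -0.2176], 'opening': 0.0386, 'grip_force': 0.0}
tcp px [317.9618 320.456 ] tcp at tip lvl [317.3069 255.06  ] tip guess px [323.1214 252.2509]
```

View pics/w3.png

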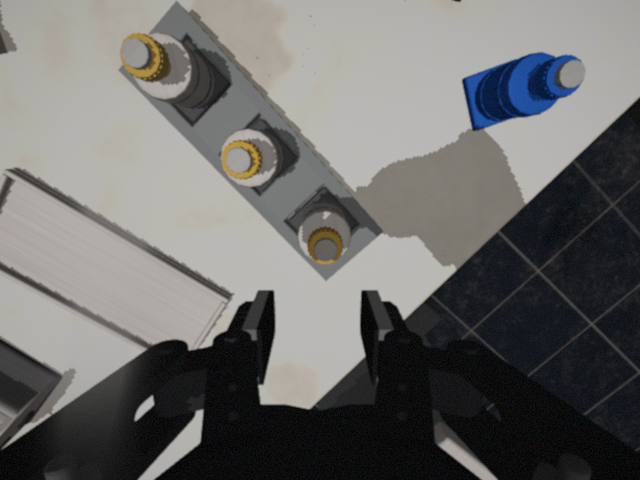

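Wrist close-up: the near cartridge's tip is at (323,248), the next tips at (239,159) and (134,52). The blue look-alike is at (560,75).

Run:
```python
from h import *
for uv in ((323.5,248),(239.5,159),(134,52)): print(ray('wrist',uv,.108))
to(ray('wrist',(323.5,248),.108)); s=ctrl.read_state();print(R.from_quat(s['ee_rot']).as_matrix())
```

```text
[ 0.4398 -0.2584  0.108 ]
[ 0.5177 -0.2668  0.108 ]
[ 0.6    -0.2737  0.108 ]
tool shift [0.0041 0.0037 0.0917]
[[ 0.6631 -0.7485 -0.001 ]
 [-0.7485 -0.6631 -0.0052]
 [ 0.0033  0.0042 -1.    ]]
```

Request:
{"op": "play_rows", "data": {
  "rows": [
    {"dx": 0.004,"dy": 0.004,"dz": 0.03,"wx": 0,"wy": 0,"wz": 0,"gripper": -0.1},
    {"dx": 0.004,"dy": 0.004,"dz": 0.06,"wx": 0,"wy": 0,"wz": 0,"gripper": -0.1},
    {"dx": 0.004,"dy": 0.004,"dz": 0.06,"wx": 0,"wy": 0,"wz": 0,"gripper": -0.1},
    {"dx": 0.004,"dy": 0.004,"dz": 0.06,"wx": 0,"wy": 0,"wz": 0,"gripper": -0.1}
  ]
}}

```text
time_s: 10.7
position: [0.4402, -0.2593, 0.1408]
ee_rot: [0.911, -0.412, 0.002, 0.003]
ft_force: [0.2, -0.1, -0.6]
opening: 0.0384
grip_force: 0.0
```

Run:
```python
from h import *
s=st();w=snap('wrist','w4.png');to([.4393,-.2577,.096])
g=cv2.cvtColor(w,cv2.COLOR_RGB2HSV);m=cv2.inRange(g,(10,110,90),(32,255,255));m[:, :150]=0;m[:230]=0
n,l,t,c=cv2.connectedComponentsWithStats(cv2.morphologyEx(m,cv2.MORPH_CLOSE,np.ones((5,5))));print(t[1:][t[1:,4]>60],'mid px',proj('wrist',[.4393,-.2577,.095]),proj('wrist',np.array(s['position'])))
```

```text
{'time_s': 10.7, 'q': [0.6319, 0.3378, -0.225, 2.0185, 0.1115, 0.7927, -2.0781], 'position': [0.4402, -0.2593, 0.1408], 'ee_rot': [0.9114, -0.4116, 0.0018, 0.0027], 'ft_force': [0.1987, -0.066, -0.5602], 'opening': 0.0384, 'grip_force': 0.0}
tool shift [-0.0022 -0.0005  0.045 ]
[[297 267  45  43 685]] mid px [317.0354 282.7561] [318.0568 320.0132]
```

Request:
{"op": "play_rows", "data": {
  "rows": [
    {"dx": -0.003,"dy": 0,"dz": 0.025,"wx": 0,"wy": 0,"wz": 0,"gripper": -0.1},
    {"dx": -0.003,"dy": 0,"dz": 0.045,"wx": 0,"wy": 0,"wz": 0,"gripper": -0.1},
    {"dx": -0.003,"dy": 0,"dz": 0.045,"wx": 0,"wy": 0,"wz": 0,"gripper": -0.1},
    {"dx": -0.003,"dy": 0,"dz": 0.045,"wx": 0,"wy": 0,"wz": 0,"gripper": -0.7},
    {"dx": -0.003,"dy": 0,"dz": 0.045,"wx": 0,"wy": 0,"wz": 0,"gripper": -0.7},
    {"dx": -0.003,"dy": 0,"dz": 0.045,"wx": 0,"wy": 0,"wz": 0,"gripper": -0.7},
    {"dx": -0.003,"dy": 0,"dz": 0.045,"wx": 0,"wy": 0,"wz": 0,"gripper": -0.7}
  ],
  "squeeze": 40
}}

```text
time_s: 11.62
position: [0.4377, -0.2576, 0.0954]
ee_rot: [0.911, -0.412, 0.002, 0.003]
ft_force: [-0.5, -1.2, 5.7]
opening: 0.0215
grip_force: 39.4
```

Request:
{"op": "play_rows", "data": {
  "rows": [
    {"dx": 0,"dy": 0,"dz": 0.0002,"wx": 0,"wy": 0,"wz": -10,"gripper": -0.7},
    {"dx": 0,"dy": 0,"dz": 0.0005,"wx": 0,"wy": 0,"wz": -20,"gripper": -0.7},
    {"dx": 0,"dy": 0,"dz": 0.0007,"wx": 0,"wy": 0,"wz": -30,"gripper": -0.7},
    {"dx": 0,"dy": 0,"dz": 0.0009,"wx": 0,"wy": 0,"wz": -40,"gripper": -0.7},
    {"dx": 0,"dy": 0,"dz": 0.0011,"wx": 0,"wy": 0,"wz": -50,"gripper": -0.7},
    {"dx": 0,"dy": 0,"dz": 0.0014,"wx": 0,"wy": 0,"wz": -60,"gripper": -0.7},
    {"dx": 0,"dy": 0,"dz": 0.0016,"wx": 0,"wy": 0,"wz": -70,"gripper": -0.7},
    {"dx": 0,"dy": 0,"dz": 0.0018,"wx": 0,"wy": 0,"wz": -80,"gripper": -0.7},
    {"dx": 0,"dy": 0,"dz": 0.002,"wx": 0,"wy": 0,"wz": -90,"gripper": -0.7},
    {"dx": 0,"dy": 0,"dz": 0.0023,"wx": 0,"wy": 0,"wz": -100,"gripper": -0.7}
  ]
}}

```text
time_s: 12.88
position: [0.4381, -0.2583, 0.0932]
ee_rot: [0.9, 0.435, -0.001, 0.004]
ft_force: [-0.5, -2.8, 7.0]
opening: 0.0211
grip_force: 39.0
```

Run:
```python
from h import *
s=st();print(s['wrist_torque'],R.from_quat(s['ee_rot']).as_matrix()[:,0])
```

```text
{'time_s': 12.875, 'q': [0.9534, 0.475, -0.6379, 2.0416, 0.4215, 0.75, -0.6153], 'position': [0.4381, -0.2583, 0.0932], 'ee_rot': [0.9002, 0.4354, -0.0013, 0.0036], 'ft_force': [-0.4846, -2.7883, 7.0074], 'opening': 0.0211, 'grip_force': 39.0185}
[-0.413   0.2001 -0.0302] [ 0.6209  0.7839 -0.0055]
```

Request:
{"op": "play_rows", "data": {
  "rows": [
    {"dx": 0,"dy": 0,"dz": 0.0002,"wx": 0,"wy": 0,"wz": -10,"gripper": -0.7},
    {"dx": 0,"dy": 0,"dz": 0.0005,"wx": 0,"wy": 0,"wz": -20,"gripper": -0.7},
    {"dx": 0,"dy": 0,"dz": 0.0007,"wx": 0,"wy": 0,"wz": -30,"gripper": -0.7},
    {"dx": 0,"dy": 0,"dz": 0.0009,"wx": 0,"wy": 0,"wz": -40,"gripper": -0.7},
    {"dx": 0,"dy": 0,"dz": 0.0011,"wx": 0,"wy": 0,"wz": -50,"gripper": -0.7},
    {"dx": 0,"dy": 0,"dz": 0.0014,"wx": 0,"wy": 0,"wz": -60,"gripper": -0.7},
    {"dx": 0,"dy": 0,"dz": 0.0016,"wx": 0,"wy": 0,"wz": -70,"gripper": -0.7},
    {"dx": 0,"dy": 0,"dz": 0.0018,"wx": 0,"wy": 0,"wz": -80,"gripper": -0.7},
    {"dx": 0,"dy": 0,"dz": 0.002,"wx": 0,"wy": 0,"wz": -90,"gripper": -0.7},
    {"dx": 0,"dy": 0,"dz": 0.0023,"wx": 0,"wy": 0,"wz": -100,"gripper": -0.7}
  ]
}}

```text
time_s: 14.12
position: [0.4392, -0.258, 0.0911]
ee_rot: [0.245, 0.97, -0.003, 0.002]
ft_force: [1.5, -1.4, 5.1]
opening: 0.0212
grip_force: 38.9
```

Request:
{"op": "play_rows", "data": {
  "rows": [
    {"dx": 0,"dy": 0,"dz": 0.0001,"wx": 0,"wy": 0,"wz": -5,"gripper": -0.7},
    {"dx": 0,"dy": 0,"dz": 0.0002,"wx": 0,"wy": 0,"wz": -10,"gripper": -0.7},
    {"dx": 0,"dy": 0,"dz": 0.0002,"wx": 0,"wy": 0,"wz": -14,"gripper": -0.7},
    {"dx": 0,"dy": 0,"dz": 0.0002,"wx": 0,"wy": 0,"wz": -18,"gripper": -0.7},
    {"dx": 0,"dy": 0,"dz": 0.0002,"wx": 0,"wy": 0,"wz": -18,"gripper": -0.7}
  ]
}}

```text
time_s: 14.75
position: [0.4379, -0.2577, 0.0905]
ee_rot: [0.093, 0.996, -0.003, 0.0]
ft_force: [-1.1, -1.2, 7.2]
opening: 0.0213
grip_force: 39.2
```

Run:
```python
from h import *
s=st();print(s['wrist_torque'],R.from_quat(s['ee_rot']).as_matrix()[:,0])
```

```text
{'time_s': 14.75, 'q': [1.2738, 0.6865, -1.1203, 2.0282, 0.792, 0.9425, 1.1104], 'position': [0.4379, -0.2577, 0.0905], 'ee_rot': [0.093, 0.9957, -0.0033, 0.0003], 'ft_force': [-1.0507, -1.1923, 7.1503], 'opening': 0.0213, 'grip_force': 39.1925}
[-0.2768  0.2549 -0.0447] [-0.9827  0.1852 -0.0012]
```

Request:
{"op": "play_rows", "data": {
  "rows": [
    {"dx": 0,"dy": 0,"dz": 0,"wx": 0,"wy": 0,"wz": -5,"gripper": -0.7},
    {"dx": 0,"dy": 0,"dz": 0,"wx": 0,"wy": 0,"wz": -10,"gripper": -0.7},
    {"dx": 0,"dy": 0,"dz": 0,"wx": 0,"wy": 0,"wz": -10,"gripper": -0.7}
  ]
}}

```text
time_s: 15.12
position: [0.4373, -0.2577, 0.0904]
ee_rot: [0.006, 1.0, -0.003, -0.001]
ft_force: [-2.7, -0.8, 8.1]
opening: 0.0214
grip_force: 39.4
```

Run:
```python
from h import *
s=st();print(s['wrist_torque'],s['effort'],R.from_quat(s['ee_rot']).as_matrix()[:,0])
```

```text
{'time_s': 15.125, 'q': [1.2934, 0.7111, -1.1571, 2.0279, 0.8217, 0.9678, 1.2597], 'position': [0.4373, -0.2577, 0.0904], 'ee_rot': [0.0058, 1.0, -0.0034, -0.0007], 'ft_force': [-2.7294, -0.7819, 8.0758], 'opening': 0.0214, 'grip_force': 39.383}
[-0.2138  0.5004  0.0363] [ -1.1076 -36.4751 -12.9424 -13.4617  -0.1183  -0.8046   0.0353] [-0.9999  0.0115  0.0014]
```

Request:
{"op": "play_rows", "data": {
  "rows": [
    {"dx": 0,"dy": 0,"dz": 0,"wx": 0,"wy": 0,"wz": 0,"gripper": -0.3},
    {"dx": 0,"dy": 0,"dz": 0,"wx": 0,"wy": 0,"wz": 0,"gripper": -0.2},
    {"dx": 0,"dy": 0,"dz": -0.03,"wx": 0,"wy": 0,"wz": 0,"gripper": -0.2},
    {"dx": 0,"dy": 0,"dz": -0.06,"wx": 0,"wy": 0,"wz": 5,"gripper": -0.2},
    {"dx": 0,"dy": 0,"dz": -0.06,"wx": 0,"wy": 0,"wz": 5,"gripper": -1},
    {"dx": 0,"dy": 0,"dz": -0.06,"wx": 0,"wy": 0,"wz": 5,"gripper": -1},
    {"dx": 0,"dy": 0,"dz": -0.06,"wx": 0,"wy": 0,"wz": 5,"gripper": -1}
  ]
}}

```text
time_s: 16.0
position: [0.4364, -0.2565, 0.1485]
ee_rot: [0.049, 0.999, -0.002, -0.001]
ft_force: [-0.4, -0.6, 0.6]
opening: -0.0
grip_force: 0.0
```

Run:
```python
from h import *
s=st();w=snap('wrist','w5.png');p=s['position'];print(proj('wrist',p),proj('wrist',[p[0],p[1],.108]));cv2.imwrite('pics/c5.png',cv2.resize(w[150:390,160:480],None,fx=2,fy=2)[:,:,::-1])
```

```text
{'time_s': 16.0, 'q': [1.3507, 0.6309, -1.2276, 1.9838, 0.7039, 1.0441, 1.2644], 'position': [0.4364, -0.2565, 0.1485], 'ee_rot': [0.0491, 0.9988, -0.0022, -0.0014], 'ft_force': [-0.4061, -0.6266, 0.5955], 'opening': -0.0, 'grip_force': 0.0}
[315.3146 321.2354] [315.9733 284.0771]
```

View pics/c5.png

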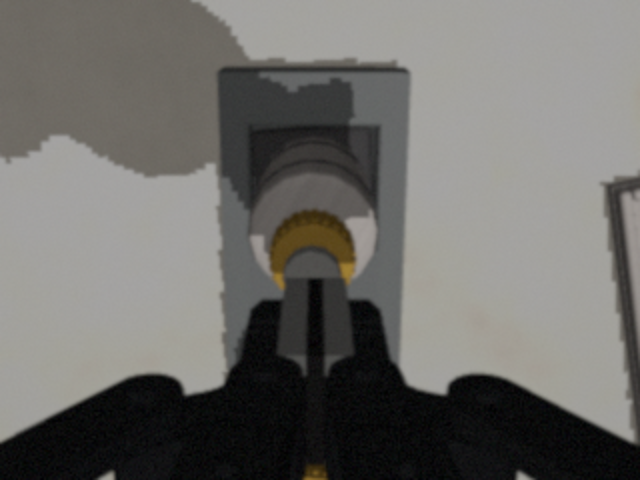

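The shut fingertips stand right over the tip (crop tip centre ≈(313,270)). Pressing down.

Request:
{"op": "play_rows", "data": {
  "rows": [
    {"dx": 0,"dy": 0,"dz": 0.015,"wx": 0,"wy": 0,"wz": 0,"gripper": -1},
    {"dx": 0,"dy": 0,"dz": 0.022,"wx": 0,"wy": 0,"wz": 0,"gripper": -1},
    {"dx": 0,"dy": 0,"dz": 0.026,"wx": 0,"wy": 0,"wz": 0,"gripper": -1},
    {"dx": 0,"dy": 0,"dz": 0.028,"wx": 0,"wy": 0,"wz": 0,"gripper": -1},
    {"dx": 0,"dy": 0,"dz": 0.028,"wx": 0,"wy": 0,"wz": 0,"gripper": -1}
  ]
}}

```text
time_s: 16.68
position: [0.4373, -0.2568, 0.1216]
ee_rot: [0.049, 0.999, -0.003, -0.0]
ft_force: [0.8, 0.7, -0.0]
opening: -0.0001
grip_force: 0.0
```

Request:
{"op": "play_rows", "data": {
  "rows": [
    {"dx": 0,"dy": 0,"dz": 0.001,"wx": 0,"wy": 0,"wz": 0,"gripper": -1},
    {"dx": 0,"dy": 0,"dz": 0.002,"wx": 0,"wy": 0,"wz": 0,"gripper": -1},
    {"dx": 0,"dy": 0,"dz": 0.002,"wx": 0,"wy": 0,"wz": 0,"gripper": -1}
  ]
}}

```text
time_s: 17.05
position: [0.4375, -0.2569, 0.1198]
ee_rot: [0.049, 0.999, -0.003, -0.0]
ft_force: [-0.3, 0.7, 2.3]
opening: 0.0001
grip_force: 1.1
```

Request:
{"op": "play_rows", "data": {
  "rows": [
    {"dx": 0,"dy": 0,"dz": 0.001,"wx": 0,"wy": 0,"wz": 0,"gripper": -1},
    {"dx": 0,"dy": 0,"dz": 0.002,"wx": 0,"wy": 0,"wz": 0,"gripper": -1},
    {"dx": 0,"dy": 0,"dz": 0.002,"wx": 0,"wy": 0,"wz": 0,"gripper": -1}
  ]
}}

```text
time_s: 17.42
position: [0.4375, -0.2569, 0.1183]
ee_rot: [0.049, 0.999, -0.003, -0.0]
ft_force: [-1.8, 0.1, 8.9]
opening: 0.0
grip_force: 4.1
```

Request:
{"op": "play_rows", "data": {
  "rows": [
    {"dx": 0,"dy": 0,"dz": 0.001,"wx": 0,"wy": 0,"wz": 0,"gripper": -1},
    {"dx": 0,"dy": 0,"dz": 0.002,"wx": 0,"wy": 0,"wz": 0,"gripper": -1},
    {"dx": 0,"dy": 0,"dz": 0.002,"wx": 0,"wy": 0,"wz": 0,"gripper": -1}
  ]
}}

```text
time_s: 17.8
position: [0.4384, -0.2569, 0.1183]
ee_rot: [0.049, 0.999, -0.004, 0.0]
ft_force: [-6.2, 1.2, 22.1]
opening: 0.0003
grip_force: 11.1
```

The tip bottoms out hard near TCP z=0.118, about 4 mm down. I'll back off, unwind 90° with open jaws, and re-grip the nut to check its stop by torque.

Request:
{"op": "play_rows", "data": {
  "rows": [
    {"dx": 0,"dy": 0,"dz": -0.02,"wx": 0,"wy": 0,"wz": 0,"gripper": -1},
    {"dx": 0,"dy": 0,"dz": -0.035,"wx": 0,"wy": 0,"wz": 10,"gripper": -0.1},
    {"dx": 0,"dy": 0,"dz": -0.035,"wx": 0,"wy": 0,"wz": 20,"gripper": -0.1},
    {"dx": 0,"dy": 0,"dz": -0.035,"wx": 0,"wy": 0,"wz": 30,"gripper": -0.1},
    {"dx": 0,"dy": 0,"dz": -0.035,"wx": 0,"wy": 0,"wz": 40,"gripper": -0.1},
    {"dx": 0,"dy": 0,"dz": -0.035,"wx": 0,"wy": 0,"wz": 50,"gripper": -0.1},
    {"dx": 0,"dy": 0,"dz": -0.035,"wx": 0,"wy": 0,"wz": 60,"gripper": -0.1},
    {"dx": 0,"dy": 0,"dz": -0.035,"wx": 0,"wy": 0,"wz": 70,"gripper": -0.1},
    {"dx": 0,"dy": 0,"dz": -0.035,"wx": 0,"wy": 0,"wz": 80,"gripper": -0.1},
    {"dx": 0,"dy": 0,"dz": -0.035,"wx": 0,"wy": 0,"wz": 90,"gripper": -0.1}
  ]
}}

```text
time_s: 19.05
position: [0.437, -0.2566, 0.1507]
ee_rot: [0.743, 0.669, -0.002, 0.001]
ft_force: [0.6, 0.1, 0.3]
opening: 0.0385
grip_force: 0.0
```

Run:
```python
from h import *
s=st();print(s['wrist_torque']);to([.4380,-.2577,.0915])
```

```text
{'time_s': 19.05, 'q': [1.1234, 0.4387, -0.852, 1.9916, 0.4286, 0.8966, -0.0612], 'position': [0.437, -0.2566, 0.1507], 'ee_rot': [0.743, 0.6692, -0.0022, 0.0015], 'ft_force': [0.6039, 0.0927, 0.2618], 'opening': 0.0385, 'grip_force': 0.0}
[-0.012  -0.0494  0.0415]
tool shift [-0.0007  0.0012  0.0592]
```

Request:
{"op": "play_rows", "data": {
  "rows": [
    {"dx": -0.001,"dy": 0.001,"dz": 0.03,"wx": 0,"wy": 0,"wz": 0,"gripper": -0.1},
    {"dx": -0.001,"dy": 0.001,"dz": 0.058,"wx": 0,"wy": 0,"wz": 0,"gripper": -0.1},
    {"dx": -0.001,"dy": 0.001,"dz": 0.058,"wx": 0,"wy": 0,"wz": 0,"gripper": -0.1},
    {"dx": -0.001,"dy": 0.001,"dz": 0.058,"wx": 0,"wy": 0,"wz": 0,"gripper": -0.7},
    {"dx": -0.001,"dy": 0.001,"dz": 0.058,"wx": 0,"wy": 0,"wz": 0,"gripper": -0.7},
    {"dx": -0.001,"dy": 0.001,"dz": 0.058,"wx": 0,"wy": 0,"wz": 0,"gripper": -0.7},
    {"dx": -0.001,"dy": 0.001,"dz": 0.058,"wx": 0,"wy": 0,"wz": 0,"gripper": -0.7},
    {"dx": -0.001,"dy": 0.001,"dz": 0.058,"wx": 0,"wy": 0,"wz": -5,"gripper": -0.7},
    {"dx": -0.001,"dy": 0.001,"dz": 0.058,"wx": 0,"wy": 0,"wz": -12,"gripper": -0.7}
  ]
}}

```text
time_s: 20.18
position: [0.4389, -0.2588, 0.0934]
ee_rot: [0.666, 0.746, -0.002, 0.003]
ft_force: [1.4, 0.0, 2.5]
opening: 0.0216
grip_force: 39.4
```

Run:
```python
from h import *
s=st();print(s['wrist_torque'],s['dq'][6],s['effort'][6])
```

```text
{'time_s': 20.175, 'q': [1.098, 0.5394, -0.8369, 2.0316, 0.5641, 0.8095, 0.04], 'position': [0.4389, -0.2588, 0.0934], 'ee_rot': [0.6661, 0.7458, -0.0023, 0.0025], 'ft_force': [1.3936, 0.0445, 2.4674], 'opening': 0.0216, 'grip_force': 39.4302}
[-0.0397 -0.204  -0.6515] 0.8081487021712804 -0.19811263773590326
```

Request:
{"op": "play_rows", "data": {
  "rows": [
    {"dx": 0,"dy": 0,"dz": 0,"wx": 0,"wy": 0,"wz": -7,"gripper": -0.7},
    {"dx": 0,"dy": 0,"dz": 0,"wx": 0,"wy": 0,"wz": -14,"gripper": -0.7}
  ]
}}

```text
time_s: 20.42
position: [0.4399, -0.2601, 0.0937]
ee_rot: [0.571, 0.821, -0.002, 0.004]
ft_force: [3.0, -2.9, 2.5]
opening: 0.0213
grip_force: 39.4
```

Run:
```python
from h import *
s=st();print(s['wrist_torque'],s['dq'][6],s['effort'][6])
```

```text
{'time_s': 20.425, 'q': [1.1387, 0.5634, -0.8952, 2.028, 0.6098, 0.8304, 0.2451], 'position': [0.4399, -0.2601, 0.0937], 'ee_rot': [0.5706, 0.8212, -0.0024, 0.0036], 'ft_force': [3.0016, -2.9021, 2.5018], 'opening': 0.0213, 'grip_force': 39.3971}
[-0.5771 -0.6045 -0.592 ] 0.8021695910133614 -0.1433675503358245
```

Torque of about 0.6 N m at slip means the nut is at its stop. Release, rise and unwind, then move to cartridge B.

Request:
{"op": "play_rows", "data": {
  "rows": [
    {"dx": 0,"dy": 0,"dz": 0,"wx": 0,"wy": 0,"wz": -10,"gripper": -0.1},
    {"dx": 0,"dy": 0,"dz": 0,"wx": 0,"wy": 0,"wz": -10,"gripper": -0.1},
    {"dx": 0,"dy": 0,"dz": -0.04,"wx": 0,"wy": 0,"wz": 0,"gripper": -0.1},
    {"dx": 0,"dy": 0,"dz": -0.07,"wx": 0,"wy": 0,"wz": 10,"gripper": -0.1},
    {"dx": 0,"dy": 0,"dz": -0.07,"wx": 0,"wy": 0,"wz": 20,"gripper": -0.1},
    {"dx": 0,"dy": 0,"dz": -0.07,"wx": 0,"wy": 0,"wz": 30,"gripper": -0.1},
    {"dx": 0,"dy": 0,"dz": -0.07,"wx": 0,"wy": 0,"wz": 40,"gripper": -0.1},
    {"dx": 0,"dy": 0,"dz": -0.07,"wx": 0,"wy": 0,"wz": 50,"gripper": -0.1},
    {"dx": 0,"dy": 0,"dz": -0.07,"wx": 0,"wy": 0,"wz": 60,"gripper": -0.1},
    {"dx": 0,"dy": 0,"dz": -0.07,"wx": 0,"wy": 0,"wz": 70,"gripper": -0.1}
  ]
}}

```text
time_s: 21.68
position: [0.438, -0.2577, 0.1627]
ee_rot: [0.94, 0.341, -0.002, 0.002]
ft_force: [-0.6, -0.1, 0.4]
opening: 0.0382
grip_force: 0.0
```

Run:
```python
from h import *
s=st();print(R.from_quat(s['ee_rot']).as_matrix()[:,0]);to([.518,-.265,.162])
```

```text
{'time_s': 21.675, 'q': [1.0088, 0.3756, -0.6923, 1.9836, 0.3143, 0.8872, -0.7262], 'position': [0.438, -0.2577, 0.1627], 'ee_rot': [0.9402, 0.3407, -0.0015, 0.0025], 'ft_force': [-0.6033, -0.1214, 0.3807], 'opening': 0.0382, 'grip_force': 0.0}
[ 0.7679  0.6405 -0.0045]
tool shift [0.0568 0.0569 0.0007]
```

Request:
{"op": "play_rows", "data": {
  "rows": [
    {"dx": 0.01,"dy": 0.01,"dz": 0,"wx": 0,"wy": 0,"wz": 10,"gripper": -0.1},
    {"dx": 0.02,"dy": 0.02,"dz": 0,"wx": 0,"wy": 0,"wz": 20,"gripper": -0.1},
    {"dx": 0.035,"dy": 0.035,"dz": 0,"wx": 0,"wy": 0,"wz": 30,"gripper": -0.1},
    {"dx": 0.05,"dy": 0.05,"dz": 0,"wx": 0,"wy": 0,"wz": 40,"gripper": -0.1},
    {"dx": 0.057,"dy": 0.057,"dz": 0,"wx": 0,"wy": 0,"wz": 50,"gripper": -0.1},
    {"dx": 0.057,"dy": 0.057,"dz": 0,"wx": 0,"wy": 0,"wz": 60,"gripper": -0.1},
    {"dx": 0.057,"dy": 0.057,"dz": 0,"wx": 0,"wy": 0,"wz": 70,"gripper": -0.1},
    {"dx": 0.057,"dy": 0.057,"dz": 0.01,"wx": 0,"wy": 0,"wz": 80,"gripper": -0.1},
    {"dx": 0.057,"dy": 0.057,"dz": 0.018,"wx": 0,"wy": 0,"wz": 86,"gripper": -0.1},
    {"dx": 0.057,"dy": 0.057,"dz": 0.018,"wx": 0,"wy": 0,"wz": 86,"gripper": -0.1}
  ]
}}

```text
time_s: 22.92
position: [0.5179, -0.264, 0.1441]
ee_rot: [0.922, -0.388, -0.0, 0.003]
ft_force: [0.4, 1.3, -0.0]
opening: 0.0387
grip_force: 0.0
```

```bash
cat >> h.py <<'E'
def nutcheck():
    s=st();w=snap('wrist');p=s['position']
    m=cv2.inRange(cv2.cvtColor(w,cv2.COLOR_RGB2HSV),(10,110,90),(32,255,255));m[:,:220]=0;m[:,420:]=0;m[:225]=0
    n,l,t,c=cv2.connectedComponentsWithStats(cv2.morphologyEx(m,cv2.MORPH_CLOSE,np.ones((5,5))));b=t[1:][t[1:,4]>60]
    print('blob',b.tolist(),'tcp@.097 px',proj('wrist',[p[0],p[1],.097]))
    for x in b:
        q=ray('wrist',(x[0]+x[2]/2,x[1]+x[3]/2),.097);print('nut',q);to([q[0],q[1],.096])
E
python3 -c "
from h import *
nutcheck();to([.518,-.265,.096])"
```

```text
{'time_s': 22.925, 'q': [0.6432, 0.4465, -0.3227, 1.8488, 0.1867, 0.8758, -2.1384], 'position': [0.5179, -0.264, 0.1441], 'ee_rot': [0.9216, -0.3882, -0.0001, 0.0028], 'ft_force': [0.36, 1.3497, -0.0052], 'opening': 0.0387, 'grip_force': 0.0}
blob [[298, 262, 45, 39, 583]] tcp@.097 px [317.9606 278.7691]
nut [ 0.5158 -0.2638  0.097 ]
tool shift [-0.0021  0.0014  0.0485]
tool shift [0.0003 0.0006 0.0485]
```

Request:
{"op": "play_rows", "data": {
  "rows": [
    {"dx": -0.001,"dy": 0.001,"dz": 0.03,"wx": 0,"wy": 0,"wz": 0,"gripper": -0.1},
    {"dx": -0.001,"dy": 0.001,"dz": 0.048,"wx": 0,"wy": 0,"wz": 0,"gripper": -0.1},
    {"dx": -0.001,"dy": 0.001,"dz": 0.048,"wx": 0,"wy": 0,"wz": 0,"gripper": -0.1},
    {"dx": -0.001,"dy": 0.001,"dz": 0.048,"wx": 0,"wy": 0,"wz": 0,"gripper": -0.7},
    {"dx": -0.001,"dy": 0.001,"dz": 0.048,"wx": 0,"wy": 0,"wz": 0,"gripper": -0.7},
    {"dx": -0.001,"dy": 0.001,"dz": 0.048,"wx": 0,"wy": 0,"wz": 0,"gripper": -0.7},
    {"dx": -0.001,"dy": 0.001,"dz": 0.048,"wx": 0,"wy": 0,"wz": 0,"gripper": -0.7}
  ],
  "squeeze": 40
}}

```text
time_s: 23.85
position: [0.5173, -0.2649, 0.0971]
ee_rot: [0.922, -0.388, 0.001, 0.003]
ft_force: [-1.0, -0.1, 1.8]
opening: 0.0212
grip_force: 39.3
```

Request:
{"op": "play_rows", "data": {
  "rows": [
    {"dx": 0,"dy": 0,"dz": 0.0002,"wx": 0,"wy": 0,"wz": -10,"gripper": -0.7},
    {"dx": 0,"dy": 0,"dz": 0.0005,"wx": 0,"wy": 0,"wz": -20,"gripper": -0.7},
    {"dx": 0,"dy": 0,"dz": 0.0007,"wx": 0,"wy": 0,"wz": -30,"gripper": -0.7},
    {"dx": 0,"dy": 0,"dz": 0.0009,"wx": 0,"wy": 0,"wz": -40,"gripper": -0.7},
    {"dx": 0,"dy": 0,"dz": 0.0011,"wx": 0,"wy": 0,"wz": -50,"gripper": -0.7},
    {"dx": 0,"dy": 0,"dz": 0.0014,"wx": 0,"wy": 0,"wz": -60,"gripper": -0.7},
    {"dx": 0,"dy": 0,"dz": 0.0016,"wx": 0,"wy": 0,"wz": -70,"gripper": -0.7},
    {"dx": 0,"dy": 0,"dz": 0.0018,"wx": 0,"wy": 0,"wz": -80,"gripper": -0.7},
    {"dx": 0,"dy": 0,"dz": 0.002,"wx": 0,"wy": 0,"wz": -90,"gripper": -0.7},
    {"dx": 0,"dy": 0,"dz": 0.0023,"wx": 0,"wy": 0,"wz": -100,"gripper": -0.7}
  ]
}}

```text
time_s: 25.1
position: [0.5178, -0.2656, 0.0951]
ee_rot: [0.889, 0.459, -0.001, 0.003]
ft_force: [0.2, -1.7, 1.7]
opening: 0.0215
grip_force: 39.3
```

Request:
{"op": "play_rows", "data": {
  "rows": [
    {"dx": 0,"dy": 0,"dz": 0.0002,"wx": 0,"wy": 0,"wz": -10,"gripper": -0.7},
    {"dx": 0,"dy": 0,"dz": 0.0005,"wx": 0,"wy": 0,"wz": -20,"gripper": -0.7},
    {"dx": 0,"dy": 0,"dz": 0.0007,"wx": 0,"wy": 0,"wz": -30,"gripper": -0.7},
    {"dx": 0,"dy": 0,"dz": 0.0009,"wx": 0,"wy": 0,"wz": -40,"gripper": -0.7},
    {"dx": 0,"dy": 0,"dz": 0.0011,"wx": 0,"wy": 0,"wz": -50,"gripper": -0.7},
    {"dx": 0,"dy": 0,"dz": 0.0014,"wx": 0,"wy": 0,"wz": -60,"gripper": -0.7},
    {"dx": 0,"dy": 0,"dz": 0.0016,"wx": 0,"wy": 0,"wz": -70,"gripper": -0.7},
    {"dx": 0,"dy": 0,"dz": 0.0018,"wx": 0,"wy": 0,"wz": -80,"gripper": -0.7},
    {"dx": 0,"dy": 0,"dz": 0.002,"wx": 0,"wy": 0,"wz": -90,"gripper": -0.7},
    {"dx": 0,"dy": 0,"dz": 0.0023,"wx": 0,"wy": 0,"wz": -100,"gripper": -0.7}
  ]
}}

```text
time_s: 26.35
position: [0.5185, -0.2657, 0.0929]
ee_rot: [0.22, 0.976, -0.003, 0.002]
ft_force: [1.6, -0.5, 2.3]
opening: 0.0212
grip_force: 39.3
```

Run:
```python
from h import *
s=st();print(s['wrist_torque'],s['dq'][6],R.from_quat(s['ee_rot']).as_matrix()[:,0])
```

```text
{'time_s': 26.35, 'q': [1.1613, 0.7941, -1.1203, 1.8568, 0.8404, 1.0521, 0.8195], 'position': [0.5185, -0.2657, 0.0929], 'ee_rot': [0.2198, 0.9755, -0.0031, 0.0018], 'ft_force': [1.6442, -0.4668, 2.2831], 'opening': 0.0212, 'grip_force': 39.3086}
[-0.2694 -0.3503 -0.0668] 1.2063947111065552 [-0.9034  0.4288 -0.0049]
```

Request:
{"op": "play_rows", "data": {
  "rows": [
    {"dx": 0,"dy": 0,"dz": 0.0001,"wx": 0,"wy": 0,"wz": -7,"gripper": -0.7},
    {"dx": 0,"dy": 0,"dz": 0.0002,"wx": 0,"wy": 0,"wz": -14,"gripper": -0.7},
    {"dx": 0,"dy": 0,"dz": 0.0002,"wx": 0,"wy": 0,"wz": -20,"gripper": -0.7},
    {"dx": 0,"dy": 0,"dz": 0.0002,"wx": 0,"wy": 0,"wz": -25,"gripper": -0.7}
  ]
}}

```text
time_s: 26.85
position: [0.5165, -0.2657, 0.0924]
ee_rot: [0.006, 1.0, -0.003, -0.001]
ft_force: [-3.5, -1.7, 5.5]
opening: 0.0213
grip_force: 39.7
```

Run:
```python
from h import *
s=st();print(s['wrist_torque'],s['dq'][6],R.from_quat(s['ee_rot']).as_matrix()[:,0])
```

```text
{'time_s': 26.85, 'q': [1.1983, 0.8507, -1.2024, 1.8564, 0.9062, 1.1142, 1.202], 'position': [0.5165, -0.2657, 0.0924], 'ee_rot': [0.0057, 1.0, -0.0035, -0.0014], 'ft_force': [-3.5187, -1.7392, 5.4879], 'opening': 0.0213, 'grip_force': 39.6739}
[-0.3623  0.7289 -0.6245] 0.5994189300048836 [-0.9999  0.0115  0.0028]
```

Nut B is at its stop (0.62 N m). Release, rise, shut, press.

Request:
{"op": "play_rows", "data": {
  "rows": [
    {"dx": 0,"dy": 0,"dz": 0,"wx": 0,"wy": 0,"wz": 0,"gripper": -0.2},
    {"dx": 0,"dy": 0,"dz": 0,"wx": 0,"wy": 0,"wz": 0,"gripper": -0.2},
    {"dx": -0.001,"dy": 0,"dz": -0.03,"wx": 0,"wy": 0,"wz": 0,"gripper": -0.2},
    {"dx": -0.001,"dy": 0,"dz": -0.055,"wx": 0,"wy": 0,"wz": 0,"gripper": -0.2},
    {"dx": -0.001,"dy": 0,"dz": -0.055,"wx": 0,"wy": 0,"wz": 0,"gripper": -1},
    {"dx": -0.001,"dy": 0,"dz": -0.055,"wx": 0,"wy": 0,"wz": 0,"gripper": -1},
    {"dx": -0.001,"dy": 0,"dz": -0.055,"wx": 0,"wy": 0,"wz": 0,"gripper": -1},
    {"dx": -0.001,"dy": 0,"dz": -0.04,"wx": 0,"wy": 0,"wz": 0,"gripper": -1},
    {"dx": -0.001,"dy": 0,"dz": -0.033,"wx": 0,"wy": 0,"wz": 0,"gripper": -1},
    {"dx": -0.001,"dy": 0,"dz": -0.033,"wx": 0,"wy": 0,"wz": 0,"gripper": -1}
  ]
}}

```text
time_s: 28.1
position: [0.5174, -0.2643, 0.1235]
ee_rot: [0.006, 1.0, -0.002, -0.001]
ft_force: [-0.5, 0.2, 0.7]
opening: -0.0
grip_force: 0.0
```

Request:
{"op": "play_rows", "data": {
  "rows": [
    {"dx": 0,"dy": 0,"dz": 0.002,"wx": 0,"wy": 0,"wz": 0,"gripper": -1},
    {"dx": 0,"dy": 0,"dz": 0.004,"wx": 0,"wy": 0,"wz": 0,"gripper": -1},
    {"dx": 0,"dy": 0,"dz": 0.006,"wx": 0,"wy": 0,"wz": 0,"gripper": -1},
    {"dx": 0,"dy": 0,"dz": 0.006,"wx": 0,"wy": 0,"wz": 0,"gripper": -1}
  ]
}}

```text
time_s: 28.6
position: [0.5182, -0.2644, 0.1189]
ee_rot: [0.006, 1.0, -0.003, -0.0]
ft_force: [-0.2, 1.2, 1.6]
opening: 0.0001
grip_force: 0.6
```

Request:
{"op": "play_rows", "data": {
  "rows": [
    {"dx": 0,"dy": 0,"dz": 0.001,"wx": 0,"wy": 0,"wz": 0,"gripper": -1},
    {"dx": 0,"dy": 0,"dz": 0.003,"wx": 0,"wy": 0,"wz": 0,"gripper": -1},
    {"dx": 0,"dy": 0,"dz": 0.003,"wx": 0,"wy": 0,"wz": 0,"gripper": -1}
  ]
}}

```text
time_s: 28.98
position: [0.5189, -0.2644, 0.1184]
ee_rot: [0.006, 1.0, -0.004, 0.0]
ft_force: [-5.0, 0.1, 15.3]
opening: -0.0003
grip_force: 7.8
```

Request:
{"op": "play_rows", "data": {
  "rows": [
    {"dx": 0,"dy": 0,"dz": -0.03,"wx": 0,"wy": 0,"wz": 0,"gripper": -1},
    {"dx": 0,"dy": 0,"dz": -0.045,"wx": 0,"wy": 0,"wz": 10,"gripper": -0.1},
    {"dx": -0.02,"dy": 0,"dz": -0.045,"wx": 0,"wy": 0,"wz": 20,"gripper": -0.1},
    {"dx": -0.04,"dy": -0.003,"dz": -0.045,"wx": 0,"wy": 0,"wz": 30,"gripper": -0.1},
    {"dx": -0.06,"dy": -0.005,"dz": -0.045,"wx": 0,"wy": 0,"wz": 40,"gripper": -0.1},
    {"dx": -0.08,"dy": -0.0065,"dz": -0.045,"wx": 0,"wy": 0,"wz": 50,"gripper": -0.1},
    {"dx": -0.081,"dy": -0.0065,"dz": -0.045,"wx": 0,"wy": 0,"wz": 60,"gripper": -0.1},
    {"dx": -0.081,"dy": -0.0065,"dz": -0.045,"wx": 0,"wy": 0,"wz": 70,"gripper": -0.1},
    {"dx": -0.081,"dy": -0.0065,"dz": -0.045,"wx": 0,"wy": 0,"wz": 80,"gripper": -0.1},
    {"dx": -0.081,"dy": -0.0065,"dz": -0.045,"wx": 0,"wy": 0,"wz": 90,"gripper": -0.1}
  ]
}}

```text
time_s: 30.22
position: [0.5987, -0.2718, 0.1602]
ee_rot: [0.713, 0.701, -0.003, 0.001]
ft_force: [0.1, -0.0, -0.9]
opening: 0.0381
grip_force: 0.0
```

Request:
{"op": "play_rows", "data": {
  "rows": [
    {"dx": 0,"dy": 0,"dz": 0,"wx": 0,"wy": 0,"wz": 10.5,"gripper": -0.1},
    {"dx": 0,"dy": 0,"dz": 0,"wx": 0,"wy": 0,"wz": 21,"gripper": -0.1},
    {"dx": 0,"dy": 0,"dz": 0,"wx": 0,"wy": 0,"wz": 31.5,"gripper": -0.1},
    {"dx": 0,"dy": 0,"dz": 0,"wx": 0,"wy": 0,"wz": 42,"gripper": -0.1},
    {"dx": 0,"dy": 0,"dz": 0,"wx": 0,"wy": 0,"wz": 52.5,"gripper": -0.1},
    {"dx": 0,"dy": 0,"dz": 0,"wx": 0,"wy": 0,"wz": 63,"gripper": -0.1},
    {"dx": 0,"dy": 0,"dz": 0,"wx": 0,"wy": 0,"wz": 73.5,"gripper": -0.1},
    {"dx": 0,"dy": 0,"dz": 0,"wx": 0,"wy": 0,"wz": 84,"gripper": -0.1},
    {"dx": 0,"dy": 0,"dz": 0,"wx": 0,"wy": 0,"wz": 94.5,"gripper": -0.1},
    {"dx": 0,"dy": 0,"dz": 0,"wx": 0,"wy": 0,"wz": 105,"gripper": -0.1}
  ]
}}

```text
time_s: 31.48
position: [0.5986, -0.2716, 0.1603]
ee_rot: [0.99, -0.139, -0.001, 0.003]
ft_force: [0.1, -0.1, -1.0]
opening: 0.0381
grip_force: 0.0
```

Run:
```python
from h import *
s=st();x=R.from_quat(s['ee_rot']).as_matrix()[:,0];print(np.degrees(np.arctan2(x[1],x[0])));to([.5995,-.272,.145])
```

```text
{'time_s': 31.475, 'q': [0.6786, 0.5611, -0.4592, 1.6441, 0.2899, 1.0042, -1.7267], 'position': [0.5986, -0.2716, 0.1603], 'ee_rot': [0.9903, -0.1391, -0.0006, 0.0027], 'ft_force': [0.1286, -0.0773, -1.0234], 'opening': 0.0381, 'grip_force': 0.0}
-15.993301789800341
tool shift [0.0009 0.     0.0153]
```

Continuing to yaw −50° and z 0.145, then a check picture.

Request:
{"op": "play_rows", "data": {
  "rows": [
    {"dx": 0.001,"dy": 0,"dz": 0.005,"wx": 0,"wy": 0,"wz": 10,"gripper": -0.1},
    {"dx": 0.001,"dy": 0,"dz": 0.01,"wx": 0,"wy": 0,"wz": 20,"gripper": -0.1},
    {"dx": 0.001,"dy": 0,"dz": 0.015,"wx": 0,"wy": 0,"wz": 30,"gripper": -0.1},
    {"dx": 0.001,"dy": 0,"dz": 0.015,"wx": 0,"wy": 0,"wz": 34,"gripper": -0.1},
    {"dx": 0.001,"dy": 0,"dz": 0.015,"wx": 0,"wy": 0,"wz": 34,"gripper": -0.1}
  ]
}}

```text
time_s: 32.1
position: [0.5997, -0.2718, 0.1453]
ee_rot: [0.908, -0.419, 0.0, 0.003]
ft_force: [0.3, 0.6, -0.2]
opening: 0.0383
grip_force: 0.0
```

```bash
python3 -c "
from h import *
nutcheck();to([.5995,-.272,.097])"
```

```text
{'time_s': 32.1, 'q': [0.5801, 0.5561, -0.3156, 1.6599, 0.2086, 0.9586, -2.2477], 'position': [0.5997, -0.2718, 0.1453], 'ee_rot': [0.9078, -0.4193, 0.0002, 0.0028], 'ft_force': [0.3384, 0.5697, -0.2253], 'opening': 0.0383, 'grip_force': 0.0}
blob [[300, 262, 44, 39, 555]] tcp@.097 px [317.5909 277.742 ]
nut [ 0.5964 -0.2717  0.097 ]
tool shift [-0.0025  0.0023  0.0494]
tool shift [-0.0002  0.0001  0.0484]
```

Request:
{"op": "play_rows", "data": {
  "rows": [
    {"dx": -0.0015,"dy": 0.0015,"dz": 0.03,"wx": 0,"wy": 0,"wz": 0,"gripper": -0.1},
    {"dx": -0.0015,"dy": 0.0015,"dz": 0.048,"wx": 0,"wy": 0,"wz": 0,"gripper": -0.1},
    {"dx": -0.0015,"dy": 0.0015,"dz": 0.048,"wx": 0,"wy": 0,"wz": 0,"gripper": -0.1},
    {"dx": -0.0015,"dy": 0.0015,"dz": 0.048,"wx": 0,"wy": 0,"wz": 0,"gripper": -0.7},
    {"dx": -0.0015,"dy": 0.0015,"dz": 0.048,"wx": 0,"wy": 0,"wz": 0,"gripper": -0.7},
    {"dx": -0.0015,"dy": 0.0015,"dz": 0.048,"wx": 0,"wy": 0,"wz": 0,"gripper": -0.7},
    {"dx": -0.0015,"dy": 0.0015,"dz": 0.048,"wx": 0,"wy": 0,"wz": 0,"gripper": -0.7}
  ],
  "squeeze": 40
}}

```text
time_s: 33.02
position: [0.598, -0.2724, 0.0983]
ee_rot: [0.908, -0.42, 0.001, 0.003]
ft_force: [-1.2, -0.2, 0.5]
opening: 0.0211
grip_force: 39.4
```

Request:
{"op": "play_rows", "data": {
  "rows": [
    {"dx": 0,"dy": 0,"dz": 0.0002,"wx": 0,"wy": 0,"wz": -10,"gripper": -0.7},
    {"dx": 0,"dy": 0,"dz": 0.0005,"wx": 0,"wy": 0,"wz": -20,"gripper": -0.7},
    {"dx": 0,"dy": 0,"dz": 0.0007,"wx": 0,"wy": 0,"wz": -30,"gripper": -0.7},
    {"dx": 0,"dy": 0,"dz": 0.0009,"wx": 0,"wy": 0,"wz": -40,"gripper": -0.7},
    {"dx": 0,"dy": 0,"dz": 0.0011,"wx": 0,"wy": 0,"wz": -50,"gripper": -0.7},
    {"dx": 0,"dy": 0,"dz": 0.0014,"wx": 0,"wy": 0,"wz": -60,"gripper": -0.7},
    {"dx": 0,"dy": 0,"dz": 0.0016,"wx": 0,"wy": 0,"wz": -70,"gripper": -0.7},
    {"dx": 0,"dy": 0,"dz": 0.0018,"wx": 0,"wy": 0,"wz": -80,"gripper": -0.7},
    {"dx": 0,"dy": 0,"dz": 0.002,"wx": 0,"wy": 0,"wz": -90,"gripper": -0.7},
    {"dx": 0,"dy": 0,"dz": 0.0023,"wx": 0,"wy": 0,"wz": -100,"gripper": -0.7}
  ]
}}

```text
time_s: 34.28
position: [0.5981, -0.2737, 0.0962]
ee_rot: [0.904, 0.427, -0.002, 0.003]
ft_force: [-0.3, -1.5, 1.7]
opening: 0.0211
grip_force: 39.4
```

Request:
{"op": "play_rows", "data": {
  "rows": [
    {"dx": 0,"dy": 0,"dz": 0.0002,"wx": 0,"wy": 0,"wz": -10,"gripper": -0.7},
    {"dx": 0,"dy": 0,"dz": 0.0005,"wx": 0,"wy": 0,"wz": -20,"gripper": -0.7},
    {"dx": 0,"dy": 0,"dz": 0.0007,"wx": 0,"wy": 0,"wz": -30,"gripper": -0.7},
    {"dx": 0,"dy": 0,"dz": 0.0009,"wx": 0,"wy": 0,"wz": -40,"gripper": -0.7},
    {"dx": 0,"dy": 0,"dz": 0.0011,"wx": 0,"wy": 0,"wz": -50,"gripper": -0.7},
    {"dx": 0,"dy": 0,"dz": 0.0014,"wx": 0,"wy": 0,"wz": -60,"gripper": -0.7},
    {"dx": 0,"dy": 0,"dz": 0.0016,"wx": 0,"wy": 0,"wz": -70,"gripper": -0.7},
    {"dx": 0,"dy": 0,"dz": 0.0018,"wx": 0,"wy": 0,"wz": -80,"gripper": -0.7},
    {"dx": 0,"dy": 0,"dz": 0.002,"wx": 0,"wy": 0,"wz": -90,"gripper": -0.7},
    {"dx": 0,"dy": 0,"dz": 0.0023,"wx": 0,"wy": 0,"wz": -100,"gripper": -0.7}
  ]
}}

```text
time_s: 35.52
position: [0.599, -0.2737, 0.0941]
ee_rot: [0.254, 0.967, -0.003, 0.002]
ft_force: [1.0, -1.4, 0.7]
opening: 0.021
grip_force: 39.4
```

Request:
{"op": "play_rows", "data": {
  "rows": [
    {"dx": 0,"dy": 0,"dz": 0.0001,"wx": 0,"wy": 0,"wz": -7,"gripper": -0.7},
    {"dx": 0,"dy": 0,"dz": 0.0002,"wx": 0,"wy": 0,"wz": -14,"gripper": -0.7},
    {"dx": 0,"dy": 0,"dz": 0.0002,"wx": 0,"wy": 0,"wz": -20,"gripper": -0.7},
    {"dx": 0,"dy": 0,"dz": 0.0002,"wx": 0,"wy": 0,"wz": -25,"gripper": -0.7}
  ]
}}

```text
time_s: 36.02
position: [0.5973, -0.2734, 0.0936]
ee_rot: [0.041, 0.999, -0.003, -0.001]
ft_force: [-2.3, -0.3, 4.8]
opening: 0.0212
grip_force: 39.6
```

Run:
```python
from h import *
s=st();x=R.from_quat(s['ee_rot']).as_matrix()[:,0];print(s['wrist_torque'],s['dq'][6],np.degrees(np.arctan2(x[1],x[0])))
```

```text
{'time_s': 36.025, 'q': [1.0708, 0.9272, -1.1675, 1.6691, 0.9208, 1.195, 1.1557], 'position': [0.5973, -0.2734, 0.0936], 'ee_rot': [0.0408, 0.9992, -0.0034, -0.0012], 'ft_force': [-2.2971, -0.291, 4.771], 'opening': 0.0212, 'grip_force': 39.5933}
[-0.2186  1.1758 -0.5913] 0.6261451643701748 175.32408365778414
```

Request:
{"op": "play_rows", "data": {
  "rows": [
    {"dx": 0,"dy": 0,"dz": 0,"wx": 0,"wy": 0,"wz": 0,"gripper": -0.2},
    {"dx": 0,"dy": 0,"dz": 0,"wx": 0,"wy": 0,"wz": 0,"gripper": -0.2},
    {"dx": -0.001,"dy": 0,"dz": -0.03,"wx": 0,"wy": 0,"wz": 0,"gripper": -0.2},
    {"dx": -0.001,"dy": 0,"dz": -0.055,"wx": 0,"wy": 0,"wz": 0,"gripper": -0.2},
    {"dx": -0.001,"dy": 0,"dz": -0.055,"wx": 0,"wy": 0,"wz": 0,"gripper": -1},
    {"dx": -0.001,"dy": 0,"dz": -0.055,"wx": 0,"wy": 0,"wz": 0,"gripper": -1},
    {"dx": -0.001,"dy": 0,"dz": -0.055,"wx": 0,"wy": 0,"wz": 0,"gripper": -1},
    {"dx": -0.001,"dy": 0,"dz": -0.04,"wx": 0,"wy": 0,"wz": 0,"gripper": -1},
    {"dx": -0.001,"dy": 0,"dz": -0.033,"wx": 0,"wy": 0,"wz": 0,"gripper": -1},
    {"dx": -0.001,"dy": 0,"dz": -0.033,"wx": 0,"wy": 0,"wz": 0,"gripper": -1}
  ]
}}

```text
time_s: 37.28
position: [0.5981, -0.272, 0.1244]
ee_rot: [0.041, 0.999, -0.002, -0.002]
ft_force: [0.5, -0.2, 0.4]
opening: 0.0002
grip_force: 0.0
```

Request:
{"op": "play_rows", "data": {
  "rows": [
    {"dx": 0,"dy": 0,"dz": 0.003,"wx": 0,"wy": 0,"wz": 0,"gripper": -1},
    {"dx": 0,"dy": 0,"dz": 0.005,"wx": 0,"wy": 0,"wz": 0,"gripper": -1},
    {"dx": 0,"dy": 0,"dz": 0.0075,"wx": 0,"wy": 0,"wz": 0,"gripper": -1},
    {"dx": 0,"dy": 0,"dz": 0.0075,"wx": 0,"wy": 0,"wz": 0,"gripper": -1}
  ]
}}

```text
time_s: 37.78
position: [0.599, -0.272, 0.1185]
ee_rot: [0.041, 0.999, -0.003, -0.0]
ft_force: [-0.1, 0.2, 1.2]
opening: -0.0
grip_force: 0.6
```

Request:
{"op": "play_rows", "data": {
  "rows": [
    {"dx": 0,"dy": 0,"dz": 0.0015,"wx": 0,"wy": 0,"wz": 0,"gripper": -1},
    {"dx": 0,"dy": 0,"dz": 0.003,"wx": 0,"wy": 0,"wz": 0,"gripper": -1},
    {"dx": 0,"dy": 0,"dz": 0.003,"wx": 0,"wy": 0,"wz": 0,"gripper": -1}
  ]
}}

```text
time_s: 38.15
position: [0.5996, -0.2719, 0.1184]
ee_rot: [0.041, 0.999, -0.003, 0.001]
ft_force: [-3.4, 0.7, 14.7]
opening: -0.0001
grip_force: 7.0
```

All three tips are pressed. Unwinding to yaw ≈ −5° above C, and measuring the tray meanwhile.

Request:
{"op": "play_rows", "data": {
  "rows": [
    {"dx": 0,"dy": 0,"dz": -0.03,"wx": 0,"wy": 0,"wz": 0,"gripper": -1},
    {"dx": 0,"dy": 0,"dz": -0.05,"wx": 0,"wy": 0,"wz": 10.5,"gripper": 0.4},
    {"dx": 0,"dy": 0,"dz": -0.05,"wx": 0,"wy": 0,"wz": 21,"gripper": 0.4},
    {"dx": 0,"dy": 0,"dz": -0.05,"wx": 0,"wy": 0,"wz": 31.5,"gripper": 0.4},
    {"dx": 0,"dy": 0,"dz": -0.05,"wx": 0,"wy": 0,"wz": 42,"gripper": 0.4},
    {"dx": 0,"dy": 0,"dz": -0.05,"wx": 0,"wy": 0,"wz": 52.5,"gripper": 0.4},
    {"dx": 0,"dy": 0,"dz": -0.05,"wx": 0,"wy": 0,"wz": 63,"gripper": 0.4},
    {"dx": 0,"dy": 0,"dz": -0.05,"wx": 0,"wy": 0,"wz": 73.5,"gripper": 0.4},
    {"dx": 0,"dy": 0,"dz": -0.05,"wx": 0,"wy": 0,"wz": 84,"gripper": 0.4},
    {"dx": 0,"dy": 0,"dz": -0.05,"wx": 0,"wy": 0,"wz": 94.5,"gripper": 0.4}
  ]
}}

```text
time_s: 39.4
position: [0.5985, -0.2719, 0.165]
ee_rot: [0.763, 0.646, -0.002, 0.001]
ft_force: [-0.1, 0.4, 0.2]
opening: 0.0598
grip_force: 0.0
```

Request:
{"op": "play_rows", "data": {
  "rows": [
    {"dx": 0,"dy": 0,"dz": 0,"wx": 0,"wy": 0,"wz": 10.5,"gripper": 0.4},
    {"dx": 0,"dy": 0,"dz": 0,"wx": 0,"wy": 0,"wz": 21,"gripper": 0.4},
    {"dx": 0,"dy": 0,"dz": 0,"wx": 0,"wy": 0,"wz": 31.5,"gripper": 0.4},
    {"dx": 0,"dy": 0,"dz": 0,"wx": 0,"wy": 0,"wz": 42,"gripper": 0.4},
    {"dx": 0,"dy": 0,"dz": 0,"wx": 0,"wy": 0,"wz": 52.5,"gripper": 0.4},
    {"dx": 0,"dy": 0,"dz": 0,"wx": 0,"wy": 0,"wz": 63,"gripper": 0.4},
    {"dx": 0,"dy": 0,"dz": 0,"wx": 0,"wy": 0,"wz": 73.5,"gripper": 0.4},
    {"dx": 0,"dy": 0,"dz": 0,"wx": 0,"wy": 0,"wz": 84,"gripper": 0.4},
    {"dx": 0,"dy": 0,"dz": 0,"wx": 0,"wy": 0,"wz": 86,"gripper": 0.4},
    {"dx": 0,"dy": 0,"dz": 0,"wx": 0,"wy": 0,"wz": 86,"gripper": 0.4}
  ]
}}

```text
time_s: 40.65
position: [0.5987, -0.2717, 0.1652]
ee_rot: [0.999, -0.044, -0.001, 0.003]
ft_force: [-0.7, -0.1, -0.0]
opening: 0.0598
grip_force: 0.0
```

Run:
```python
from h import *
s=st();x=R.from_quat(s['ee_rot']).as_matrix()[:,0];print(np.degrees(np.arctan2(x[1],x[0])));to([.599,-.2725,.165])
t=snap('top','top2.png');find('tray','top',2)
w=snap('wrist','w6.png');find('tray','wrist',2)
snap('scene','scene2.png');find('tray','scene',2)
a=cv2.resize(t[180:305,235:400],None,fx=2.9,fy=2.9,interpolation=cv2.INTER_CUBIC)[:360]
b=cv2.resize(w,(427,320));o=np.zeros((362,479+321,3),np.uint8);o[:a.shape[0],:a.shape[1]]=a;b=cv2.resize(w[0:360,0:320],(320,360));o[:360,480:800]=b
cv2.imwrite('pics/c6.png',o[:,:,::-1])
```

```text
{'time_s': 40.65, 'q': [0.734, 0.5729, -0.5429, 1.6364, 0.3399, 1.0271, -1.5746], 'position': [0.5987, -0.2717, 0.1652], 'ee_rot': [0.999, -0.0438, -0.0006, 0.0027], 'ft_force': [-0.6525, -0.0654, -0.0343], 'opening': 0.0598, 'grip_force': 0.0}
-5.020349797701068
tool shift [0.0004 0.0008 0.0002]
tray top 0.95 [ 0.5116 -0.0773  0.0032] [283. 262.]
tray top 0.53 [0.7238 0.0624 0.0285] [227. 172.]
tray wrist 0.97 [ 0.5679 -0.0724  0.0003] [103. 281.]
tray scene 0.88 [ 0.5094 -0.0793  0.0043] [340. 297.]
```

View pics/c6.png

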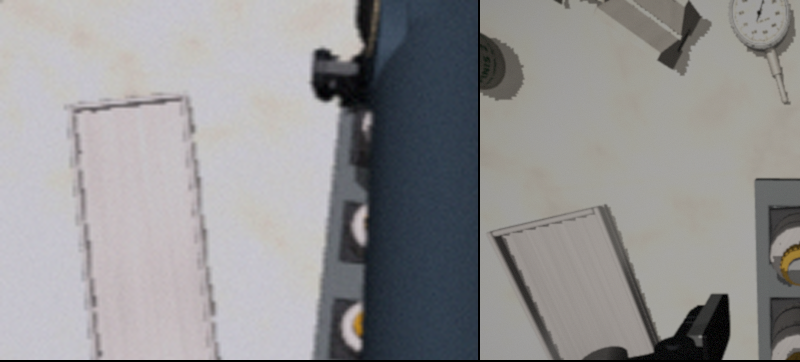

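The tray has been knocked: its far edge is now at top px (259,216)–(300,213), whereas it was at y≈195. Measuring its present pose.

Run:
```python
from h import *
f=lambda u,v:(235+u/2.9,180+v/2.9)
P=[ray('top',f(*a),.014) for a in ((70,106),(188,97))];L=[ray('top',f(*a),.014) for a in ((75,150),(95,350))];Rr=[ray('top',f(*a),.014) for a in ((193,150),(216,350))]
print(P,L,Rr)
for Z in (L,Rr): d=Z[0]-Z[1];print('yaw',np.degrees(np.arctan2(d[1],d[0])))
# dark-edge corners in scene / full extents from top image
t=cv2.imread('pics/top2.png');g=cv2.cvtColor(t,cv2.COLOR_BGR2GRAY)
e=cv2.Canny(g,40,100);m=np.zeros_like(e);m[205:330,250:330]=e[205:330,250:330]
pts=np.argwhere(m)[:,::-1].astype(np.float32);r=cv2.minAreaRect(pts);bx=cv2.boxPoints(r);print(r,bx.tolist());C=[ray('top',b,.010) for b in bx];print(np.array(C),np.mean(C,0))
```

```text
[array([ 0.6198, -0.0171,  0.014 ]), array([ 0.6294, -0.1145,  0.014 ])] [array([ 0.583 , -0.0225,  0.014 ]), array([ 0.4193, -0.0441,  0.014 ])] [array([ 0.5849, -0.1196,  0.014 ]), array([ 0.4211, -0.1418,  0.014 ])]
yaw 7.511463201015315
yaw 7.717554902814955
((283.3171081542969, 261.3536376953125), (99.27794647216797, 46.04995346069336), 83.6598129272461) [[254.9512481689453, 214.5609588623047], [300.7195739746094, 209.47557067871094], [311.6829833984375, 308.14630126953125], [265.9146423339844, 313.231689453125]]
[[ 0.6253 -0.0066  0.01  ]
 [ 0.6401 -0.1164  0.01  ]
 [ 0.404  -0.1473  0.01  ]
 [ 0.3903 -0.0404  0.01  ]] [ 0.5149 -0.0777  0.01  ]
```

Tray: centre (0.511,−0.079), yaw ≈ +7°. Slots: far (0.5805,−0.0705), mid (0.511,−0.079), near (0.4415,−0.0875). Grasping C by its body.

Request:
{"op": "play_rows", "data": {
  "rows": [
    {"dx": 0,"dy": 0.001,"dz": 0.03,"wx": 0,"wy": 0,"wz": 0,"gripper": 0.4},
    {"dx": 0,"dy": 0.001,"dz": 0.06,"wx": 0,"wy": 0,"wz": 0,"gripper": 0.4},
    {"dx": 0,"dy": 0.001,"dz": 0.09,"wx": 0,"wy": 0,"wz": 0,"gripper": 0.4},
    {"dx": 0,"dy": 0.001,"dz": 0.106,"wx": 0,"wy": 0,"wz": 0,"gripper": 0.4},
    {"dx": 0,"dy": 0.001,"dz": 0.106,"wx": 0,"wy": 0,"wz": 0,"gripper": 0.4},
    {"dx": 0,"dy": 0.001,"dz": 0.106,"wx": 0,"wy": 0,"wz": 0,"gripper": -0.2},
    {"dx": 0,"dy": 0.001,"dz": 0.106,"wx": 0,"wy": 0,"wz": 0,"gripper": -0.2},
    {"dx": 0,"dy": 0.001,"dz": 0.106,"wx": 0,"wy": 0,"wz": 0,"gripper": -0.2},
    {"dx": 0,"dy": 0.001,"dz": 0.106,"wx": 0,"wy": 0,"wz": 0,"gripper": -0.2}
  ],
  "squeeze": 80
}}

```text
time_s: 42.08
position: [0.5996, -0.2739, 0.0611]
ee_rot: [0.999, -0.045, 0.001, 0.003]
ft_force: [-0.5, -0.4, 6.1]
opening: 0.04
grip_force: 80.9
```

Request:
{"op": "play_rows", "data": {
  "rows": [
    {"dx": 0,"dy": 0,"dz": -0.015,"wx": 0,"wy": 0,"wz": 0,"gripper": -0.2},
    {"dx": 0,"dy": 0,"dz": -0.035,"wx": 0,"wy": 0,"wz": 0,"gripper": -0.2},
    {"dx": -0.006,"dy": -0.03,"dz": -0.035,"wx": 0,"wy": 0,"wz": -2,"gripper": -0.2},
    {"dx": -0.013,"dy": -0.07,"dz": -0.035,"wx": 0,"wy": 0,"wz": -4,"gripper": -0.2},
    {"dx": -0.02,"dy": -0.11,"dz": -0.035,"wx": 0,"wy": 0,"wz": -6,"gripper": -0.2},
    {"dx": -0.028,"dy": -0.15,"dz": -0.035,"wx": 0,"wy": 0,"wz": -9,"gripper": -0.2},
    {"dx": -0.035,"dy": -0.185,"dz": -0.035,"wx": 0,"wy": 0,"wz": -12,"gripper": -0.2},
    {"dx": -0.037,"dy": -0.201,"dz": -0.035,"wx": 0,"wy": 0,"wz": -12,"gripper": -0.2},
    {"dx": -0.037,"dy": -0.201,"dz": -0.035,"wx": 0,"wy": 0,"wz": -12,"gripper": -0.2}
  ]
}}

```text
time_s: 43.2
position: [0.58, -0.0691, 0.0939]
ee_rot: [0.998, 0.06, -0.001, 0.003]
ft_force: [-0.9, -0.8, -3.6]
opening: 0.0395
grip_force: 81.9
```

Run:
```python
from h import *
s=st();to([.5805,-.0705,.0])
t=snap('top','top3.png');find('tray','top',1);sc=snap('scene','scene3.png');find('tray','scene',1);find('cart_3_mid','scene',4)
w=snap('wrist')
o=np.hstack([cv2.resize(sc[200:320,240:440],(600,360)),cv2.resize(w[180:420,260:380],(180,360))]);cv2.imwrite('pics/c7.png',o[:,:,::-1])
```

```text
{'time_s': 43.2, 'q': [0.4808, 0.5682, -0.589, 1.866, 0.4231, 0.8348, -1.776], 'position': [0.58, -0.0691, 0.0939], 'ee_rot': [0.9982, 0.0603, -0.0006, 0.0028], 'ft_force': [-0.92, -0.8394, -3.5733], 'opening': 0.0395, 'grip_force': 81.885}
tool shift [0.0005 0.001  0.0939]
tray top 0.76 [ 0.4365 -0.0433  0.0008] [268. 294.]
tray scene 0.59 [ 0.5015 -0.0758  0.006 ] [342. 298.]
cart_3_mid scene 0.89 [ 0.5666 -0.0628  0.0703] [311. 262.]
cart_3_mid scene 0.63 [ 0.3937 -0.418   0.0469] [466. 229.]
```

View pics/c7.png

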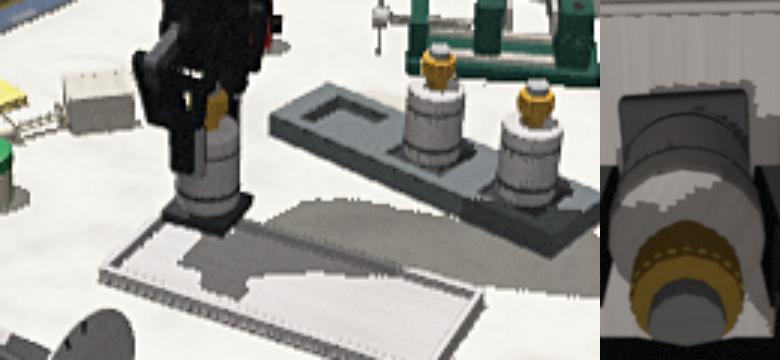

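Scene crop: C is held upright over the tray's far end, B and A are still in the rack, and the wrist crop shows the tray walls clear of the foot. Lowering.

Request:
{"op": "play_rows", "data": {
  "rows": [
    {"dx": 0,"dy": 0.001,"dz": 0.015,"wx": 0,"wy": 0,"wz": 0,"gripper": -0.2},
    {"dx": 0,"dy": 0.001,"dz": 0.027,"wx": 0,"wy": 0,"wz": 0,"gripper": -0.2},
    {"dx": 0,"dy": 0.001,"dz": 0.033,"wx": 0,"wy": 0,"wz": 0,"gripper": -0.2},
    {"dx": 0,"dy": 0.001,"dz": 0.036,"wx": 0,"wy": 0,"wz": 0,"gripper": -0.2},
    {"dx": 0,"dy": 0.001,"dz": 0.036,"wx": 0,"wy": 0,"wz": 0,"gripper": -0.2}
  ]
}}

```text
time_s: 44.12
position: [0.5793, -0.0708, 0.0583]
ee_rot: [0.998, 0.06, -0.002, 0.003]
ft_force: [-4.6, -0.6, 4.9]
opening: 0.0399
grip_force: 82.9
```

Request:
{"op": "play_rows", "data": {
  "rows": [
    {"dx": 0,"dy": 0,"dz": 0,"wx": 0,"wy": 0,"wz": 0,"gripper": 0.1},
    {"dx": 0,"dy": 0,"dz": 0,"wx": 0,"wy": 0,"wz": 0,"gripper": 0.4},
    {"dx": 0,"dy": 0,"dz": 0,"wx": 0,"wy": 0,"wz": 0,"gripper": 0.4},
    {"dx": 0,"dy": 0,"dz": -0.03,"wx": 0,"wy": 0,"wz": 0,"gripper": 0.4},
    {"dx": 0,"dy": 0,"dz": -0.07,"wx": 0,"wy": 0,"wz": 0,"gripper": 0.4},
    {"dx": 0,"dy": 0,"dz": -0.108,"wx": 0,"wy": 0,"wz": 0,"gripper": 0.4},
    {"dx": 0,"dy": 0,"dz": -0.108,"wx": 0,"wy": 0,"wz": 0,"gripper": 0.4}
  ]
}}

```text
time_s: 45.0
position: [0.5823, -0.07, 0.1686]
ee_rot: [0.998, 0.06, 0.003, 0.003]
ft_force: [-0.4, -0.0, -0.8]
opening: 0.0596
grip_force: 0.0
```

Run:
```python
from h import *
s=st();x=R.from_quat(s['ee_rot']).as_matrix()[:,0];print(np.degrees(np.arctan2(x[1],x[0])));to([.518,-.265,.165])
snap('scene','scene4.png');find('cart_3_mid','scene',4);find('tray','scene',1);snap('wrist','w7.png');find('cart_3_mid','wrist',3)
```

```text
{'time_s': 45.0, 'q': [0.5254, 0.4792, -0.6404, 1.8067, 0.3499, 0.9641, -1.7137], 'position': [0.5823, -0.07, 0.1686], 'ee_rot': [0.9982, 0.0597, 0.0027, 0.0032], 'ft_force': [-0.3865, -0.0021, -0.7639], 'opening': 0.0596, 'grip_force': 0.0}
6.842260698788672
tool shift [-0.0871  0.1859  0.0044]
cart_3_mid scene 0.68 [ 0.3912 -0.4217  0.0452] [468. 230.]
cart_3_mid scene 0.59 [ 0.5713 -0.0587  0.0502] [308. 271.]
cart_3_mid scene 0.25 [ 0.515  -0.2471  0.0583] [382. 238.]
tray scene 0.57 [ 0.4933 -0.0762  0.0036] [346. 300.]
cart_3_mid wrist 0.91 [ 0.5871 -0.0696  0.0685] [318. 241.]
cart_3_mid wrist 0.54 [ 0.4085 -0.4193  0.0089] [635. 431.]
```

Request:
{"op": "play_rows", "data": {
  "rows": [
    {"dx": -0.02,"dy": 0.04,"dz": 0,"wx": 0,"wy": 0,"wz": 3,"gripper": 0.4},
    {"dx": -0.04,"dy": 0.085,"dz": 0,"wx": 0,"wy": 0,"wz": 6,"gripper": 0.4},
    {"dx": -0.06,"dy": 0.13,"dz": 0,"wx": 0,"wy": 0,"wz": 9,"gripper": 0.4},
    {"dx": -0.08,"dy": 0.17,"dz": 0.002,"wx": 0,"wy": 0,"wz": 12,"gripper": 0.4},
    {"dx": -0.087,"dy": 0.186,"dz": 0.004,"wx": 0,"wy": 0,"wz": 12,"gripper": 0.4},
    {"dx": -0.087,"dy": 0.186,"dz": 0.01,"wx": 0,"wy": 0,"wz": 12,"gripper": 0.4},
    {"dx": -0.087,"dy": 0.186,"dz": 0.01,"wx": 0,"wy": 0,"wz": 12,"gripper": 0.4}
  ]
}}

```text
time_s: 46.12
position: [0.5162, -0.2629, 0.1556]
ee_rot: [0.999, -0.043, -0.001, 0.002]
ft_force: [-0.5, 0.9, 0.5]
opening: 0.0593
grip_force: 0.0
```

```bash
python3 -c "
from h import *
nutcheck();to([.518,-.2655,.060])"
```

```text
{'time_s': 46.125, 'q': [0.8189, 0.4684, -0.557, 1.8336, 0.3077, 0.9266, -1.5345], 'position': [0.5162, -0.2629, 0.1556], 'ee_rot': [0.9991, -0.0433, -0.001, 0.0016], 'ft_force': [-0.4839, 0.8793, 0.4788], 'opening': 0.0593, 'grip_force': 0.0}
blob [[301, 247, 43, 40, 694], [302, 367, 37, 28, 482]] tcp@.097 px [318.2265 271.918 ]
nut [ 0.519  -0.2656  0.097 ]
tool shift [0.0028 0.0023 0.06  ]
nut [ 0.4415 -0.258   0.097 ]
tool shift [-0.075   0.0014  0.0601]
tool shift [0.0018 0.0021 0.096 ]
```

Request:
{"op": "play_rows", "data": {
  "rows": [
    {"dx": 0.002,"dy": 0.002,"dz": 0.03,"wx": 0,"wy": 0,"wz": 0,"gripper": 0.4},
    {"dx": 0.002,"dy": 0.002,"dz": 0.06,"wx": 0,"wy": 0,"wz": 0,"gripper": 0.4},
    {"dx": 0.002,"dy": 0.002,"dz": 0.085,"wx": 0,"wy": 0,"wz": 0,"gripper": 0.4},
    {"dx": 0.002,"dy": 0.002,"dz": 0.096,"wx": 0,"wy": 0,"wz": 0,"gripper": 0.4},
    {"dx": 0.002,"dy": 0.002,"dz": 0.096,"wx": 0,"wy": 0,"wz": 0,"gripper": 0.4},
    {"dx": 0.002,"dy": 0.002,"dz": 0.096,"wx": 0,"wy": 0,"wz": 0,"gripper": -0.2},
    {"dx": 0.002,"dy": 0.002,"dz": 0.096,"wx": 0,"wy": 0,"wz": 0,"gripper": -0.2},
    {"dx": 0.002,"dy": 0.002,"dz": 0.096,"wx": 0,"wy": 0,"wz": 0,"gripper": -0.2},
    {"dx": 0.002,"dy": 0.002,"dz": 0.096,"wx": 0,"wy": 0,"wz": 0,"gripper": -0.2}
  ],
  "squeeze": 80
}}

```text
time_s: 47.3
position: [0.5188, -0.2672, 0.0621]
ee_rot: [0.999, -0.045, 0.001, 0.003]
ft_force: [0.3, 3.6, 6.0]
opening: 0.0397
grip_force: 80.3
```

```bash
python3 -c "
from h import *
st();to([.511,-.079,.0])"
```

```text
{'time_s': 47.3, 'q': [0.7692, 0.5916, -0.4937, 1.8911, 0.4028, 0.7544, -1.6114], 'position': [0.5188, -0.2672, 0.0621], 'ee_rot': [0.999, -0.0448, 0.0009, 0.0026], 'ft_force': [0.3248, 3.5921, 6.0439], 'opening': 0.0397, 'grip_force': 80.2588}
tool shift [-0.0247 -0.187   0.0611]
```

Request:
{"op": "play_rows", "data": {
  "rows": [
    {"dx": 0,"dy": 0,"dz": -0.015,"wx": 0,"wy": 0,"wz": 0,"gripper": -0.2},
    {"dx": 0,"dy": 0,"dz": -0.035,"wx": 0,"wy": 0,"wz": 0,"gripper": -0.2},
    {"dx": -0.004,"dy": -0.03,"dz": -0.035,"wx": 0,"wy": 0,"wz": -2,"gripper": -0.2},
    {"dx": -0.01,"dy": -0.07,"dz": -0.035,"wx": 0,"wy": 0,"wz": -4,"gripper": -0.2},
    {"dx": -0.015,"dy": -0.11,"dz": -0.035,"wx": 0,"wy": 0,"wz": -7,"gripper": -0.2},
    {"dx": -0.021,"dy": -0.15,"dz": -0.035,"wx": 0,"wy": 0,"wz": -10,"gripper": -0.2},
    {"dx": -0.025,"dy": -0.18,"dz": -0.035,"wx": 0,"wy": 0,"wz": -12,"gripper": -0.2},
    {"dx": -0.025,"dy": -0.187,"dz": -0.035,"wx": 0,"wy": 0,"wz": -12,"gripper": -0.2},
    {"dx": -0.025,"dy": -0.187,"dz": -0.035,"wx": 0,"wy": 0,"wz": -12,"gripper": -0.2}
  ]
}}

```text
time_s: 48.42
position: [0.5093, -0.0794, 0.0947]
ee_rot: [0.998, 0.06, -0.001, 0.003]
ft_force: [-0.5, -0.4, -4.0]
opening: 0.0395
grip_force: 81.5
```

Run:
```python
from h import *
s=st();to([.511,-.079,.0591]);x=R.from_quat(s['ee_rot']).as_matrix()[:,0];print(np.degrees(np.arctan2(x[1],x[0])))
sc=snap('scene','scene5.png');find('cart_3_mid','scene',4)
w=snap('wrist','w8.png')
o=np.hstack([cv2.resize(sc[200:320,240:440],(500,300)),cv2.resize(w[:,160:480],(200,300))]);cv2.imwrite('pics/c8.png',o[:,:,::-1])
```

```text
{'time_s': 48.425, 'q': [0.5492, 0.4761, -0.6059, 2.0232, 0.3983, 0.7594, -1.7499], 'position': [0.5093, -0.0794, 0.0947], 'ee_rot': [0.9982, 0.0601, -0.0008, 0.0031], 'ft_force': [-0.4744, -0.3753, -4.0322], 'opening': 0.0395, 'grip_force': 81.4924}
tool shift [ 0.0018 -0.0005  0.0356]
6.887070580730378
cart_3_mid scene 0.95 [ 0.5698 -0.057   0.0519] [308. 271.]
cart_3_mid scene 0.86 [ 0.3955 -0.4211  0.0448] [466. 230.]
```

View pics/c8.png

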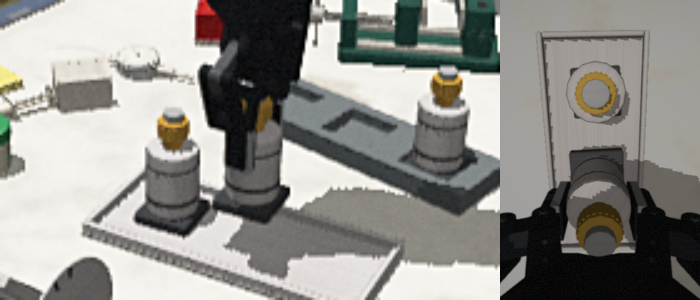

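C stands upright inside the tray's far end and B is over the middle with clear space. Lower and release.

Request:
{"op": "play_rows", "data": {
  "rows": [
    {"dx": 0.001,"dy": 0,"dz": 0.015,"wx": 0,"wy": 0,"wz": 0,"gripper": -0.2},
    {"dx": 0.001,"dy": 0,"dz": 0.027,"wx": 0,"wy": 0,"wz": 0,"gripper": -0.2},
    {"dx": 0.001,"dy": 0,"dz": 0.033,"wx": 0,"wy": 0,"wz": 0,"gripper": -0.2},
    {"dx": 0.001,"dy": 0,"dz": 0.036,"wx": 0,"wy": 0,"wz": 0,"gripper": -0.2},
    {"dx": 0.001,"dy": 0,"dz": 0.036,"wx": 0,"wy": 0,"wz": 0,"gripper": -0.2}
  ]
}}

```text
time_s: 49.2
position: [0.5098, -0.0794, 0.0591]
ee_rot: [0.998, 0.06, -0.002, 0.003]
ft_force: [-4.0, 0.3, 6.7]
opening: 0.0398
grip_force: 82.4
```

Request:
{"op": "play_rows", "data": {
  "rows": [
    {"dx": 0,"dy": 0,"dz": 0,"wx": 0,"wy": 0,"wz": 0,"gripper": 0.1},
    {"dx": 0,"dy": 0,"dz": 0,"wx": 0,"wy": 0,"wz": 0,"gripper": 0.4},
    {"dx": 0,"dy": 0,"dz": 0,"wx": 0,"wy": 0,"wz": 0,"gripper": 0.4},
    {"dx": 0,"dy": 0,"dz": -0.03,"wx": 0,"wy": 0,"wz": 0,"gripper": 0.4},
    {"dx": 0,"dy": 0,"dz": -0.07,"wx": 0,"wy": 0,"wz": 0,"gripper": 0.4},
    {"dx": 0,"dy": 0,"dz": -0.105,"wx": 0,"wy": 0,"wz": 0,"gripper": 0.4},
    {"dx": 0,"dy": 0,"dz": -0.105,"wx": 0,"wy": 0,"wz": 0,"gripper": 0.4}
  ]
}}

```text
time_s: 50.08
position: [0.5125, -0.0789, 0.1661]
ee_rot: [0.998, 0.06, 0.002, 0.003]
ft_force: [-0.3, -0.2, -0.5]
opening: 0.0597
grip_force: 0.0
```

Run:
```python
from h import *
s=st();to([.438,-.2577,.155])
```

```text
{'time_s': 50.075, 'q': [0.6074, 0.3801, -0.6674, 1.9612, 0.3074, 0.8952, -1.6709], 'position': [0.5125, -0.0789, 0.1661], 'ee_rot': [0.9982, 0.0596, 0.0022, 0.0034], 'ft_force': [-0.2571, -0.1917, -0.4974], 'opening': 0.0597, 'grip_force': 0.0}
tool shift [-0.0953  0.1686  0.0119]
```

Request:
{"op": "play_rows", "data": {
  "rows": [
    {"dx": -0.02,"dy": 0.035,"dz": 0,"wx": 0,"wy": 0,"wz": 3,"gripper": 0.4},
    {"dx": -0.045,"dy": 0.08,"dz": 0,"wx": 0,"wy": 0,"wz": 6,"gripper": 0.4},
    {"dx": -0.065,"dy": 0.12,"dz": 0,"wx": 0,"wy": 0,"wz": 9,"gripper": 0.4},
    {"dx": -0.085,"dy": 0.155,"dz": 0.005,"wx": 0,"wy": 0,"wz": 12,"gripper": 0.4},
    {"dx": -0.095,"dy": 0.169,"dz": 0.011,"wx": 0,"wy": 0,"wz": 12,"gripper": 0.4},
    {"dx": -0.095,"dy": 0.169,"dz": 0.011,"wx": 0,"wy": 0,"wz": 12,"gripper": 0.4},
    {"dx": -0.095,"dy": 0.169,"dz": 0.011,"wx": 0,"wy": 0,"wz": 12,"gripper": 0.4}
  ]
}}

```text
time_s: 50.95
position: [0.4372, -0.2562, 0.1534]
ee_rot: [0.999, -0.043, -0.0, 0.002]
ft_force: [1.0, 0.5, 0.2]
opening: 0.0598
grip_force: 0.0
```

```bash
python3 -c "
from h import *
nutcheck();to([.438,-.258,.061])"
```

```text
{'time_s': 50.95, 'q': [0.9098, 0.3606, -0.568, 1.9998, 0.2611, 0.8503, -1.4605], 'position': [0.4372, -0.2562, 0.1534], 'ee_rot': [0.9991, -0.0434, -0.0003, 0.0021], 'ft_force': [0.9541, 0.4976, 0.2482], 'opening': 0.0598, 'grip_force': 0.0}
blob [[299, 249, 43, 40, 681]] tcp@.097 px [318.0977 273.2465]
nut [ 0.4397 -0.2578  0.097 ]
tool shift [0.0025 0.0011 0.0576]
tool shift [0.0008 0.0013 0.0926]
```

Request:
{"op": "play_rows", "data": {
  "rows": [
    {"dx": 0.001,"dy": 0.001,"dz": 0.03,"wx": 0,"wy": 0,"wz": 0,"gripper": 0.4},
    {"dx": 0.001,"dy": 0.001,"dz": 0.06,"wx": 0,"wy": 0,"wz": 0,"gripper": 0.4},
    {"dx": 0.001,"dy": 0.001,"dz": 0.082,"wx": 0,"wy": 0,"wz": 0,"gripper": 0.4},
    {"dx": 0.001,"dy": 0.001,"dz": 0.092,"wx": 0,"wy": 0,"wz": 0,"gripper": 0.4},
    {"dx": 0.001,"dy": 0.001,"dz": 0.092,"wx": 0,"wy": 0,"wz": 0,"gripper": 0.4},
    {"dx": 0.001,"dy": 0.001,"dz": 0.092,"wx": 0,"wy": 0,"wz": 0,"gripper": -0.2},
    {"dx": 0.001,"dy": 0.001,"dz": 0.092,"wx": 0,"wy": 0,"wz": 0,"gripper": -0.2},
    {"dx": 0.001,"dy": 0.001,"dz": 0.092,"wx": 0,"wy": 0,"wz": 0,"gripper": -0.2},
    {"dx": 0.001,"dy": 0.001,"dz": 0.092,"wx": 0,"wy": 0,"wz": 0,"gripper": -0.2}
  ],
  "squeeze": 80
}}

```text
time_s: 52.12
position: [0.4382, -0.2591, 0.0629]
ee_rot: [0.999, -0.045, 0.001, 0.003]
ft_force: [-0.8, 3.0, 5.6]
opening: 0.0397
grip_force: 80.0
```

```bash
python3 -c "
from h import *
st();to([.4425,-.0875,.0])
snap('scene','s6.png');find('tray','scene',1);find('cart_1_mid','scene',4)"
```

```text
{'time_s': 52.125, 'q': [0.841, 0.4964, -0.4939, 2.0635, 0.3824, 0.6659, -1.5672], 'position': [0.4382, -0.2591, 0.0629], 'ee_rot': [0.999, -0.0449, 0.0006, 0.0028], 'ft_force': [-0.8352, 3.0497, 5.5726], 'opening': 0.0397, 'grip_force': 80.0303}
tool shift [-0.0112 -0.1716  0.0619]
tray scene 0.78 [ 0.4751 -0.067   0.0062] [351. 305.]
cart_1_mid scene 0.82 [ 0.423  -0.2456  0.0433] [421. 258.]
```

Request:
{"op": "play_rows", "data": {
  "rows": [
    {"dx": 0,"dy": 0,"dz": -0.015,"wx": 0,"wy": 0,"wz": 0,"gripper": -0.2},
    {"dx": 0,"dy": 0,"dz": -0.035,"wx": 0,"wy": 0,"wz": 0,"gripper": -0.2},
    {"dx": -0.002,"dy": -0.03,"dz": -0.035,"wx": 0,"wy": 0,"wz": -2,"gripper": -0.2},
    {"dx": -0.004,"dy": -0.065,"dz": -0.035,"wx": 0,"wy": 0,"wz": -4,"gripper": -0.2},
    {"dx": -0.007,"dy": -0.1,"dz": -0.035,"wx": 0,"wy": 0,"wz": -7,"gripper": -0.2},
    {"dx": -0.009,"dy": -0.135,"dz": -0.035,"wx": 0,"wy": 0,"wz": -10,"gripper": -0.2},
    {"dx": -0.011,"dy": -0.16,"dz": -0.035,"wx": 0,"wy": 0,"wz": -12,"gripper": -0.2},
    {"dx": -0.011,"dy": -0.172,"dz": -0.035,"wx": 0,"wy": 0,"wz": -12,"gripper": -0.2},
    {"dx": -0.011,"dy": -0.172,"dz": -0.035,"wx": 0,"wy": 0,"wz": -12,"gripper": -0.2}
  ]
}}

```text
time_s: 53.4
position: [0.4416, -0.0867, 0.0957]
ee_rot: [0.998, 0.06, -0.001, 0.003]
ft_force: [-0.1, -0.4, -3.0]
opening: 0.0396
grip_force: 81.4
```

Run:
```python
from h import *
s=st();to([.4425,-.0875,.0597]);x=R.from_quat(s['ee_rot']).as_matrix()[:,0];print(np.degrees(np.arctan2(x[1],x[0])))
sc=snap('scene','scene7.png');w=snap('wrist','w9.png')
o=np.hstack([cv2.resize(sc[200:340,240:440],(500,350)),cv2.resize(w[:,160:480],(233,350))]);cv2.imwrite('pics/c9.png',o[:,:,::-1])
```

```text
{'time_s': 53.4, 'q': [0.6202, 0.3858, -0.6266, 2.1651, 0.3621, 0.6925, -1.7045], 'position': [0.4416, -0.0867, 0.0957], 'ee_rot': [0.9982, 0.0604, -0.0008, 0.0028], 'ft_force': [-0.0761, -0.4298, -2.9912], 'opening': 0.0396, 'grip_force': 81.3928}
tool shift [0.0009 0.0007 0.036 ]
6.9205498743809875
```

View pics/c9.png

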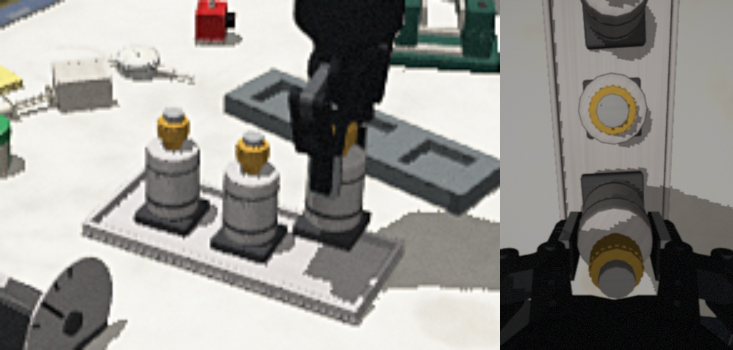

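Two stand in the tray, and A is held over its near end with the rack empty. Lower and release.

Request:
{"op": "play_rows", "data": {
  "rows": [
    {"dx": 0.001,"dy": 0.001,"dz": 0.015,"wx": 0,"wy": 0,"wz": 0,"gripper": -0.2},
    {"dx": 0.001,"dy": 0.001,"dz": 0.027,"wx": 0,"wy": 0,"wz": 0,"gripper": -0.2},
    {"dx": 0.001,"dy": 0.001,"dz": 0.033,"wx": 0,"wy": 0,"wz": 0,"gripper": -0.2},
    {"dx": 0.001,"dy": 0.001,"dz": 0.0365,"wx": 0,"wy": 0,"wz": 0,"gripper": -0.2},
    {"dx": 0.001,"dy": 0.001,"dz": 0.0365,"wx": 0,"wy": 0,"wz": 0,"gripper": -0.2}
  ]
}}

```text
time_s: 54.12
position: [0.4422, -0.0882, 0.0599]
ee_rot: [0.998, 0.06, -0.002, 0.003]
ft_force: [-5.3, 1.6, 10.8]
opening: 0.0397
grip_force: 82.7
```

Request:
{"op": "play_rows", "data": {
  "rows": [
    {"dx": 0,"dy": 0,"dz": 0,"wx": 0,"wy": 0,"wz": 0,"gripper": 0.1},
    {"dx": 0,"dy": 0,"dz": 0,"wx": 0,"wy": 0,"wz": 0,"gripper": 0.4},
    {"dx": 0,"dy": 0,"dz": 0,"wx": 0,"wy": 0,"wz": 0,"gripper": 0.4},
    {"dx": 0,"dy": 0,"dz": -0.03,"wx": 0,"wy": 0,"wz": 0,"gripper": 0.4},
    {"dx": 0,"dy": 0,"dz": -0.07,"wx": 0,"wy": 0,"wz": 0,"gripper": 0.4},
    {"dx": 0,"dy": 0,"dz": -0.12,"wx": 0,"wy": 0,"wz": 0,"gripper": 0.4},
    {"dx": 0,"dy": 0.05,"dz": -0.17,"wx": 0,"wy": 0,"wz": 0,"gripper": 0.4},
    {"dx": 0,"dy": 0.1,"dz": -0.22,"wx": 0,"wy": 0,"wz": 0,"gripper": 0.4},
    {"dx": 0.02,"dy": 0.16,"dz": -0.22,"wx": 0,"wy": 0,"wz": 0,"gripper": 0.4},
    {"dx": 0.02,"dy": 0.2,"dz": -0.22,"wx": 0,"wy": 0,"wz": 0,"gripper": 0.4}
  ]
}}

```text
time_s: 55.38
position: [0.4879, -0.2856, 0.2815]
ee_rot: [0.998, 0.059, 0.001, 0.004]
ft_force: [1.1, 0.3, -0.2]
opening: 0.0596
grip_force: 0.0
```

Run:
```python
from h import *
s=st();sc=snap('scene');w=snap('wrist')
o=np.hstack([cv2.resize(sc[200:360,180:480],(560,300)),cv2.resize(sc[260:360,190:270],(240,300))]);o=np.vstack([o,np.zeros((300,800,3),np.uint8)]);o[300:,:400]=cv2.resize(w,(400,300));o[300:,400:]=cv2.resize(snap('top')[150:330,180:420],(400,300))
cv2.imwrite('pics/c10.png',o[:,:,::-1])
```

```text
{'time_s': 55.375, 'q': [0.9443, 0.3187, -0.6199, 1.7296, 0.2072, 1.1535, -1.1875], 'position': [0.4879, -0.2856, 0.2815], 'ee_rot': [0.9982, 0.0594, 0.0006, 0.0036], 'ft_force': [1.1031, 0.2806, -0.1536], 'opening': 0.0596, 'grip_force': 0.0}
```

View pics/c10.png

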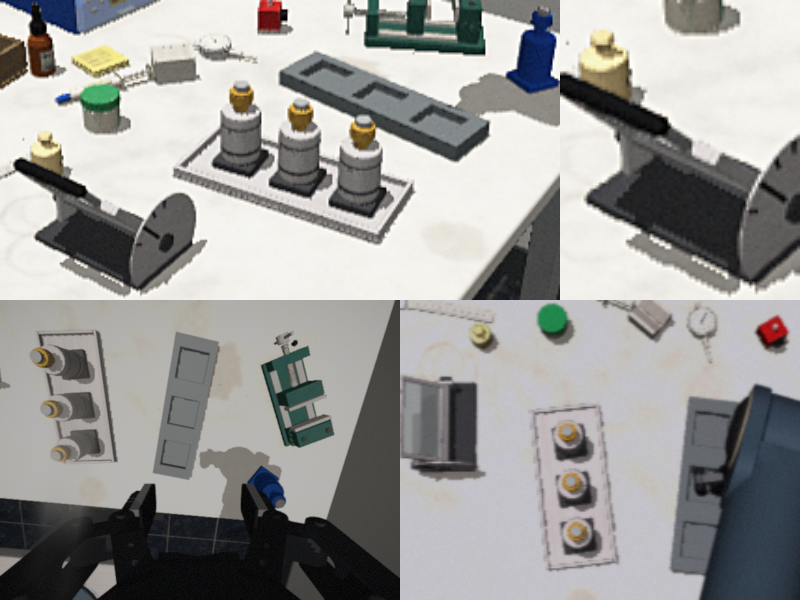

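All three cartridges stand upright in the tray and the rack is empty. The shield is still at the 40° tick, nothing else has moved, and the robot is clear.

```bash
python3 -c "
from h import *
print(order.sign_off())"
```

```text
the job is handed in; nothing more can be done
None
```

I handed the job in at about 55 s, no verdict shown: the shield holds at the 40° tick, all three lock nuts are unscrewed to their stops and valve tips pressed fully in, and the cartridges stand upright in the tray, which had been knocked a few centimetres before I filled it.

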